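Refit the ball lever on the sampling valve

TASK

The ball lever has been taken off the sampling valve for service: pick it up, turn it so that its bore matches the splined spindle (one tooth is broader than the rest) and push it fully home on the spindle's collar. Then, with the lever seated, swing it clockwise as far as the stop and let go, leaving it fully home. Leave the small things around it where they are.

Things in the scene. Friction and masses are not known exactly. Their poses are not given: they have to be found in the camera images.
- lever_hub (a point): Centre of the hub of the loose steel ball lever (150 g), half-way up. Hub 32 mm high, 40 mm round with two upright flats 30 mm apart (26 mm long, facing the lever's +y and -y): hold it across them. x runs along the arm, z along the bore. At the start it lies z up on its foot. The bore goes through, with five grooves 72 degrees apart: one broad (9.8 mm, at +x, the arm's side), four narrow (5.8 mm).
- lever_ball (a point): Centre of the black ball, 22 mm diameter, at the end of the lever's arm: 100 mm from the hub's centre along the lever's x and 5 mm lower. A round rod, 12 mm thick at the hub and 8 mm at the ball, joins them. The bore is 17.8 mm wide between its grooves, with a lead-in bevel of about 1 mm at the foot.
- spindle_home (a point): Point on the spindle's axis where the hub's centre lies when the lever is fully home: 16 mm above the collar on which the hub's foot then sits. z points along the spindle, outwards and up, leaning 25 degrees from vertical to the valve's front; x points to the broad tooth and turns with the spindle. A lever rightly fitted has its x along this x and its z along this z. Clearance 0.9 mm all round.
- spindle_end (a point): Middle of the spindle's free end, 30 mm above the collar, 14 mm beyond spindle_home along z (same axes). The lower 22 mm of the spindle bear five teeth, 22 mm over the tips, 72 degrees apart: one broad (8 mm wide, at x), four narrow (4 mm). The upper 8 mm are a plain round nose, 16 mm across, tapering to 10 mm. Seated, the end lies 2 mm inside the hub's top.
- spindle (a joint): Angle of the spindle about its axis, rad, growing clockwise as seen looking down on the spindle's end; 0 with the broad tooth pointing straight down the slope to the valve's front. It turns from -0.9 to +0.9, where the dog meets a stop pin; it is stiff (0.2 N m) and stays where it is left. The stop to reach is +0.9: the arm then points to the left as the robot sees it.
- valve: Grey bracket with the sampling valve, fixed to the bench: base 150 x 128 mm, sloping plate 124 x 118 mm on four struts, top edge 120 mm up; origin under it, front to -x. On the plate: dial, spindle collar (29 mm across, top 16 mm above the plate), a dog (stop tab) on the collar at the broad tooth's side, and two stop pins; dog and pins end at least 5 mm below the collar's top.
- sample_cup: Small grey-white open cup, 38 mm across, 37 mm high, bystander; origin at the centre of its underside.
- stopper: Clear glass stopper standing on its head, 39 mm across, 22 mm high, bystander; origin at the centre of its underside.
- steel_tin: Open steel weighing tin, 70 mm across, 33 mm high, bystander; origin at the centre of its underside.
- amber_bottle: Small brown glass bottle, 44 mm across, 78 mm high, bystander; origin at the centre of its underside.
- tweezers: Slim steel tweezers lying flat, 127 x 8 x 10 mm, long side along their y, bystander; origin at the centre of the underside.
Things that resemble listed ones, but are neither listed nor needed, are in the scene too. Of the things that look like the part that bears lever_hub, the middle-sized one is meant.

How it is judged:
By the outcome, as a careful person would: the job done as asked, in the order asked, and still so for the second after the job is handed in, with the robot touching nothing.
It also fails if it takes over 56 s, if anything falls off the work surface, if the arm or the gripper's body presses on something with over 40 N, if the wrist force passes 120 N, or if a joint passes its speed limit or range.

ROBOT

A 7-joint arm with a two-finger parallel gripper is mounted at the origin on a cart in front of the work surface, level with it; the furniture and walls round the work are solid. World frame = base frame: x ahead of the robot, y to its left, z up, the work surface at z = 0. Lengths are in mm, angles in degrees, forces in N, time in s.
With the tool pointing down it reaches from about 400 to 900 mm from the base axis. Payload 5.6 kg.
Tool frame: the origin (TCP) lies at the very end of the fingers, on their centre line; the grasp point (between the pads) lies 19 mm behind it; z points along the fingers, y is the direction in which the jaws open and shut (so a half turn about z gives the same grasp; the last joint's range is limited). The gripper opens to 92 mm and grips with 3 to 60 N. Pads are 20 mm wide; open, the fingers measure 128 mm over their backs; the gripper's body (75 mm by 189 mm) begins 69 mm behind the grasp point.
Start: joints at [66.75, 26.786, -0.665, 91.828, 0.344, 61.387, -3.226], TCP at [230.64, -607.712, 214.592] pointing down, gripper open.
Joint ranges: [-144.91, 144.91], [-17.63, 115.5], [-89.93, 88.59], [15.96, 139.68], [-74.01, 254.01], [8.47, 105.57], [-167.45, 167.45]. Speed limits (degrees/s): [147.25, 147.25, 180, 180, 180, 180, 180].

INTERFACE

Orientations are given as [roll, pitch, yaw] about the fixed x, y, z axes, in that order (R = Rz(yaw) Ry(pitch) Rx(roll)).
In Python, from bench import ctrl, cams gives the robot as it stands.
- The arm moves only by the shell command python3 -m pendant 'ROWS' [OPENING]. ROWS is JSON, a list of rows, each a list of 4 numbers: the shift along the tool's x, y, z in mm, then the turn about the tool's z in degrees. A call has 1 to 20 rows; each row is the pose to reach, as a shift and turn from the pose measured when the call began, along the tool's axes at that moment; what a row does not reach only later rows make up. A row lasts 1/12 s, in which the tool goes at most 41.7 mm and 7.16 degrees, less where a joint would pass 70% of its speed; a pose out of reach is approached as far as the arm can. A call with a gripper value outside its range is refused whole. OPENING is the gripper's target within -1 to 1 (fully open at 1, half-way at 0, shut at -1), set as the call begins (- or left out, the last holds). The fingers move at their own pace and stop on an object; the grip force is fixed at half the most. Time passes only in rows, so rows that repeat a pose let the fingers close. It gives the time, the measured TCP pose, the force and the opening at its end, in the units of the state.
- ctrl.sense(): the state, without advancing time (a new reading comes with each control period).
- cams.capture(name): name is "scene" or "top" or "wrist"; returns (picture, depth): 400x640x3 uint8, red, green, blue; 400x640 float32, mm along the optical axis (not along the pixel's ray), 0 where there is no reading.
- cams.camera_model(name): a dict with "fx", "fy", "cx", "cy" (pixels), "view" (4x4, takes a point from world to camera coordinates). Camera axes: x right, y down, z forward; pixel columns grow to the right and rows downward; lengths in mm; the calibration is good to about 2 mm. A picture is of the moment at which its call begins: read the wrist's pose just before it. camera_model takes no time and is no camera call; for the wrist camera it gives the pose at the moment of the call.
- ctrl.hand_in(): hands the job in, once; it reports no verdict.
The state is a dict: "t": time; "qpos": joint angles; "qd": joint speeds; "joint_efforts": joint torques, N m; "eef_pos": TCP position; "eef_rot": TCP orientation; "wrist_force": force on the tool from outside, world axes, zero at the start; "moment": the same for the moment, N m; "gripper_width": opening from 0.0 (shut) to 1.0 (fully open).
Only numpy, scipy, OpenCV 4.12 (cv2) and the standard library are available. Lean on these libraries where they do the work, as an engineer would, in place of code of your own. Each camera call takes 0.05 s, during which the arm holds its last target.

## Working session

There is one attempt and no reset: what is moved stays moved. The work goes in short steps, Python scripts to look and compute and a shell command to move; the robot and the scene stay as the last step left them, time stands still between calls to the robot, and variables do not carry over. Pictures are saved under pics/ and viewed, and the job is handed in when it is done.

```bash
ls; mkdir -p pics; python3 - <<'E'
from bench import ctrl, cams
import cv2
s=ctrl.sense(); print(s)
for n in ["scene","top","wrist"]:
    m=cams.camera_model(n); print(n,m)
    p,d=cams.capture(n); cv2.imwrite(f"pics/{n}0.png",p[:,:,::-1])
    import numpy as np; np.save(f"pics/{n}0.npy",d)
E
```

```text
pics
{'t': 0.0, 'qpos': array([66.75104098, 26.83573508, -0.66443766, 91.88111012,  0.34237531,
       61.38617433, -3.22788726]), 'qd': array([-0.07685169,  0.07034507, -0.07418492,  0.05878319,  0.01184375,
       -0.03104252, -0.02205663]), 'joint_efforts': array([-9.11656225e-04, -5.20578933e+01, -1.24806372e-02, -2.43753648e+01,
       -5.65794809e-02,  1.71482546e-02,  1.53202745e-04]), 'eef_pos': array([ 230.39200512, -607.17201196,  213.64197322]), 'eef_rot': array([-1.79899141e+02,  6.01426528e-03,  2.07784589e+01]), 'wrist_force': array([-0.05032984,  0.45260827, -0.36839714]), 'moment': array([ 0.05904742,  0.05593113, -0.00863028]), 'gripper_width': 0.9998672776481703}
scene {'fx': 456.0385632491189, 'fy': 456.0385632491189, 'cx': 317.6625784553261, 'cy': 200.9002422869363, 'view': array([[ 4.89239531e-01, -8.72137357e-01, -4.59479268e-03,
        -1.96726277e+02],
       [-3.85865349e-01, -2.11726714e-01, -8.97930805e-01,
         3.05608930e+02],
       [ 7.82146159e-01,  4.41076217e-01, -4.40112663e-01,
         9.53011969e+02],
       [ 0.00000000e+00,  0.00000000e+00
[... 262 characters left out ...]
05461e-01,  2.69762319e-03, -7.72841057e-02,
         5.36124822e+02],
       [ 7.73291907e-02,  2.76248350e-02, -9.96622830e-01,
         9.50142305e+02],
       [ 0.00000000e+00,  0.00000000e+00,  0.00000000e+00,
         1.00000000e+00]])}
wrist {'fx': 313.0496286687895, 'fy': 313.0496286687895, 'cx': 316.7581997259231, 'cy': 201.60990360115355, 'view': array([[ 3.54523105e-01, -9.35045870e-01, -1.60900283e-03,
        -6.47857318e+02],
       [-8.97824430e-01, -3.40890255e-01,  2.78756393e-01,
        -3.31180665e+01],
       [-2.61198508e-01, -9.73809801e-02, -9.60360497e-01,
         3.92214602e+02],
       [ 0.00000000e+00,  0.00000000e+00,  0.00000000e+00,
         1.00000000e+00]])}
```

View pics/scene0.png

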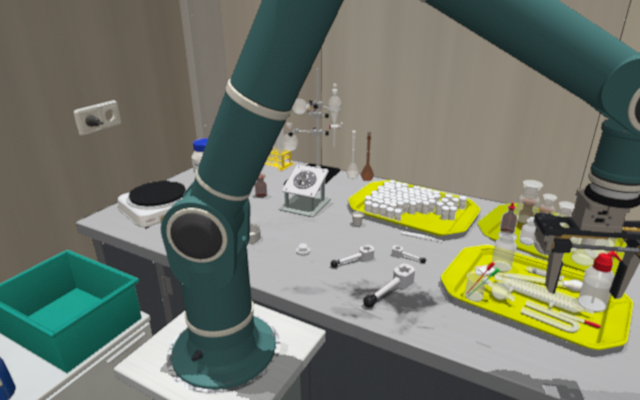

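View pics/top0.png

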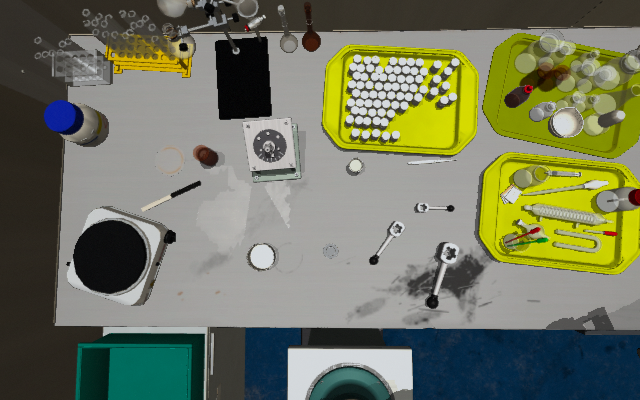

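View pics/wrist0.png

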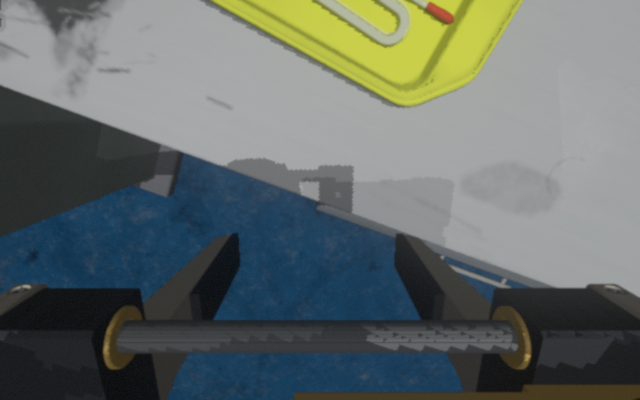

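```bash
python3 - <<'E'
import cv2,numpy as np
t=cv2.imread("pics/top0.png"); s=cv2.imread("pics/scene0.png")
a=cv2.resize(t[105:195,225:315],(540,540),interpolation=cv2.INTER_CUBIC)
b=cv2.resize(s[155:225,270:340],(240,240),interpolation=cv2.INTER_CUBIC)
o=np.zeros((540,790,3),np.uint8); o[:,:540]=a; o[:240,545:785]=b; cv2.imwrite("pics/valve_z.png",o)
c=cv2.resize(t[190:315,355:475],(576,600),interpolation=cv2.INTER_CUBIC); cv2.imwrite("pics/lev_z.png",c)
E
```

```text
(no output)
```

View pics/valve_z.png

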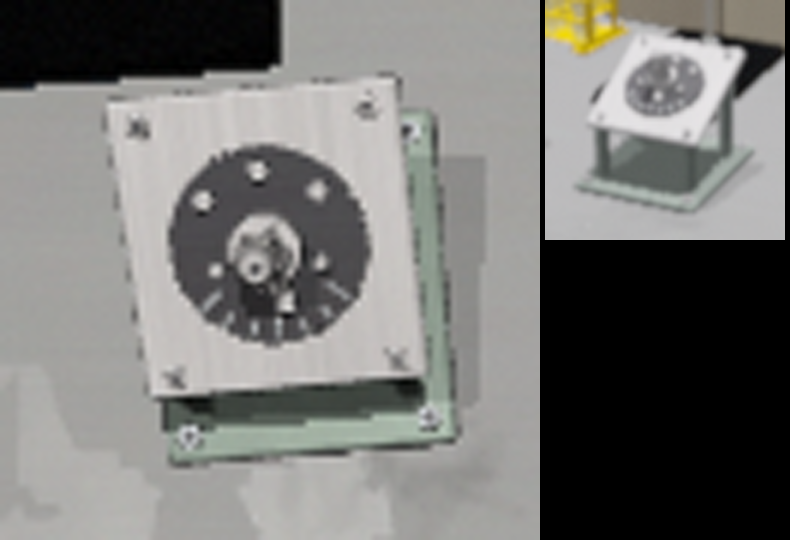

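View pics/lev_z.png

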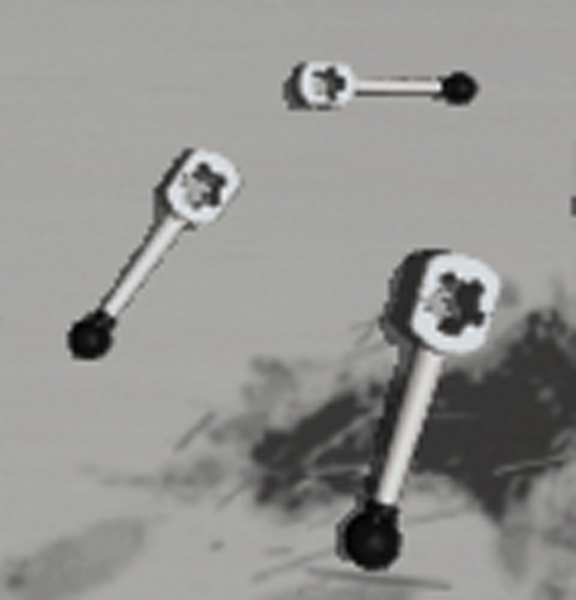

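```bash
cat > h.py <<'E'
import numpy as np,cv2
from bench import ctrl,cams
from scipy.spatial.transform import Rotation as R
def ray(m,u,v):
    V=np.array(m["view"]);d=np.array([(u-m["cx"])/m["fx"],(v-m["cy"])/m["fy"],1.]);Rt=V[:3,:3].T
    return -Rt@V[:3,3],Rt@d
def onz(m,u,v,z):
    o,d=ray(m,u,v);return o+d*(z-o[2])/d[2]
def dep(m,D,u,v):
    o,d=ray(m,u,v);return o+d*D[int(round(v)),int(round(u))]
def proj(m,p):
    V=np.array(m["view"]);c=V[:3,:3]@np.asarray(p,float)+V[:3,3];return np.array([m["fx"]*c[0]/c[2]+m["cx"],m["fy"]*c[1]/c[2]+m["cy"]])
def snap(n,name):
    m=cams.camera_model(n);s=ctrl.sense();p,d=cams.capture(n);cv2.imwrite(f"pics/{name}.png",p[:,:,::-1]);np.save(f"pics/{name}.npy",d)
    import pickle;pickle.dump((m,s),open(f"pics/{name}.pkl","wb"));return m,s,p,d
def load(name):
    import pickle;m,s=pickle.load(open(f"pics/{name}.pkl","rb"));return m,s,cv2.imread(f"pics/{name}.png"),np.load(f"pics/{name}.npy")
def rel(target,yaw=None,s=None):
    "tool-frame shift/turn to reach world TCP target"
    s=s or ctrl.sense();Rm=R.from_euler("xyz",s["eef_rot"],degrees=True)
    out=Rm.inv().apply(np.asarray(target)-s["eef_pos"])
    t=None
    if yaw is not None: t=-((yaw-s["eef_rot"][2]+180)%360-180)
    return out.round(1),t
E
python3 - <<'E'
from h import *
m=cams.camera_model("top");D=np.load("pics/top0.npy")
for n,h,b in [("mid",(397.3,229),(374,260.2)),("small",(355+327/4.8,190+84/4.8),(355+459/4.8,190+87/4.8)),("big",(355+460/4.8,190+303/4.8),(355+372/4.8,190+538/4.8))]:
    H=onz(m,*h,32);B=onz(m,*b,11);print(n,H,B,np.linalg.norm((H-B)[:2]),np.degrees(np.arctan2(*(B-H)[1::-1])))
print(dep(m,D,268,146),dep(m,D,250,125),dep(m,D,285,160))
print(ctrl.sense()["t"])
for p in [(500,40,300),(640,140,330)]: print(rel(p))
E
```

```text
mid [ 454.94028284 -121.02603639   32.        ] [374.92720488 -63.83558877  11.        ] 98.35059707029588 144.44419008210915
small [ 509.18089387 -186.97617231   32.        ] [ 508.48079917 -262.57933784   11.        ] 75.60640693970097 -90.53055086683385
big [ 394.68271674 -253.41081173   32.        ] [ 269.96782867 -210.54559943   11.        ] 131.87581177462613 161.03186449874764
[647.405168   191.87754507 134.39869385] [703.26496529 239.26176044 112.82317813] [624.904968   159.36951216  75.67301163]
0.15
(array([ 481.7, -509.6,  -85.5]), None)
(array([ 648. , -553.5, -115.4]), None)
```

```bash
python3 - <<'E'
from h import *
s=ctrl.sense();m=cams.camera_model("wrist")
o,d=ray(m,320,200);Rm=R.from_euler("xyz",s["eef_rot"],degrees=True)
print(Rm.inv().apply(o-s["eef_pos"]),Rm.inv().apply(d))
print(rel((400,-150,220),20.8))
E
```

```text
[  77.31314541   -1.2346866  -171.12410852] [-0.27371366  0.01024714  0.96182613]
(array([ 320.8, -367.4,   -5.7]), np.float64(-0.015856136864329073))
```

```bash
python3 - <<'E'
from h import *
print(rel((455,-121,190),-35.6))
E
```

```text
(array([ 382.5, -374.9,   24.3]), np.float64(56.38414386313568))
```

```bash
python3 -m pendant '[[28,-27,2,5],[56,-54,4,10],[84,-81,6,15],[112,-108,8,20],[140,-135,10,25],[168,-162,11,30],[196,-189,12,35],[224,-216,14,40],[252,-243,16,45],[280,-270,18,50],[308,-300,20,56.4],[335,-328,22,56.4],[362,-355,24,56.4],[382,-375,24,56.4],[382,-375,24,56.4],[382,-375,24,56.4]]'; python3 - <<'E'
from h import *
snap("wrist","w1");print(ctrl.sense()["eef_pos"],ctrl.sense()["eef_rot"])
E
```

```text
t: 1.48
eef_pos: [454.8, -119.7, 190.1]
eef_rot: [-180.0, 0.1, -35.4]
wrist_force: [-0.0, -1.3, 0.1]
gripper_width: 1.001
[ 454.24136517 -121.29644619  190.11535106] [-1.79999383e+02  9.25528901e-02 -3.55745778e+01]
```

View pics/w1.png

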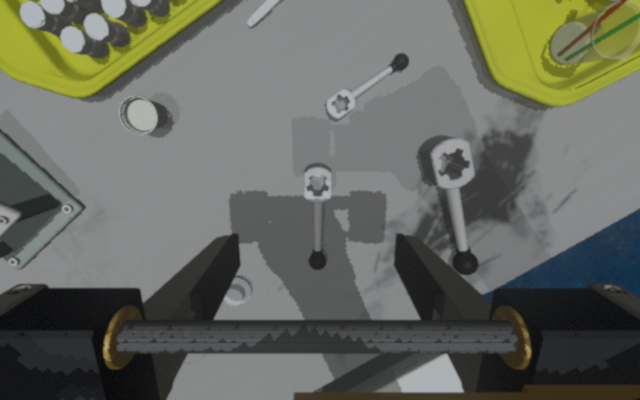

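```bash
python3 - <<'E'
from h import *
p=cv2.imread("pics/w1.png"); cv2.imwrite("pics/w1z.png",cv2.resize(p[155:275,268:368],(500,600),interpolation=cv2.INTER_CUBIC))
E
```

```text
(no output)
```

View pics/w1z.png

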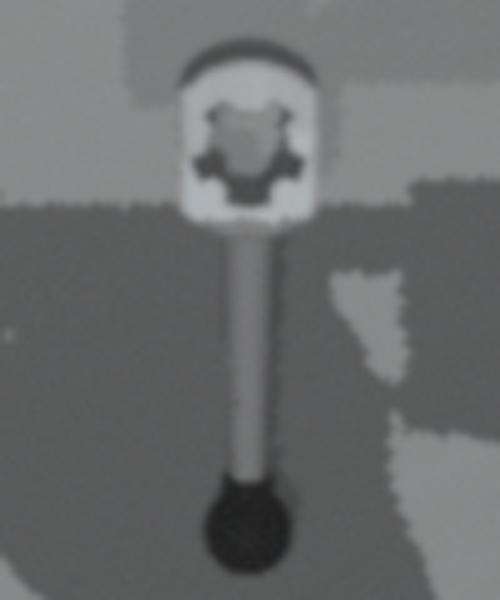

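```bash
python3 - <<'E'
from h import *
m,s,p,d=load("w1")
H=onz(m,318,183.4,32);B=onz(m,317.6,260.4,11);print(H,B,np.linalg.norm((H-B)[:2]),np.degrees(np.arctan2(*(B-H)[1::-1])))
print(rel((650,190,270),0))
E
```

```text
[ 455.0936245  -122.01392805   32.        ] [372.11652877 -62.64973504  11.        ] 102.02600564331019 144.41898304483436
(array([ -22. , -367.1,  -79.8]), np.float64(-35.574577790661266))
```

```bash
python3 -m pendant '[[0,-38,-15,-6],[0,-76,-30,-12],[-4,-114,-45,-18],[-8,-152,-60,-24],[-12,-190,-75,-30],[-16,-228,-80,-35.6],[-20,-266,-80,-35.6],[-22,-304,-80,-35.6],[-22,-340,-80,-35.6],[-22,-367,-80,-35.6],[-22,-367,-80,-35.6],[-22,-367,-80,-35.6],[-22,-367,-80,-35.6]]'; python3 - <<'E'
from h import *
m,s,p,d=snap("wrist","w2");print(s["eef_pos"],s["eef_rot"],s["t"])
cv2.imwrite("pics/w2z.png",cv2.resize(p[110:270,230:430,::-1],(750,600),interpolation=cv2.INTER_CUBIC))
E
```

```text
t: 2.62
eef_pos: [650.0, 187.0, 269.6]
eef_rot: [179.9, 0.1, -0.1]
wrist_force: [-0.2, -0.3, -0.0]
gripper_width: 1.004
[650.02554306 187.01583273 269.57261264] [ 1.79941187e+02  1.30028506e-01 -1.39936887e-01] 2.6167
```

View pics/w2.png

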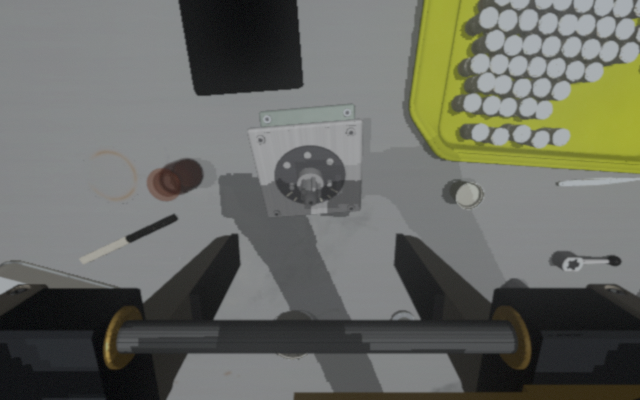

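View pics/w2z.png

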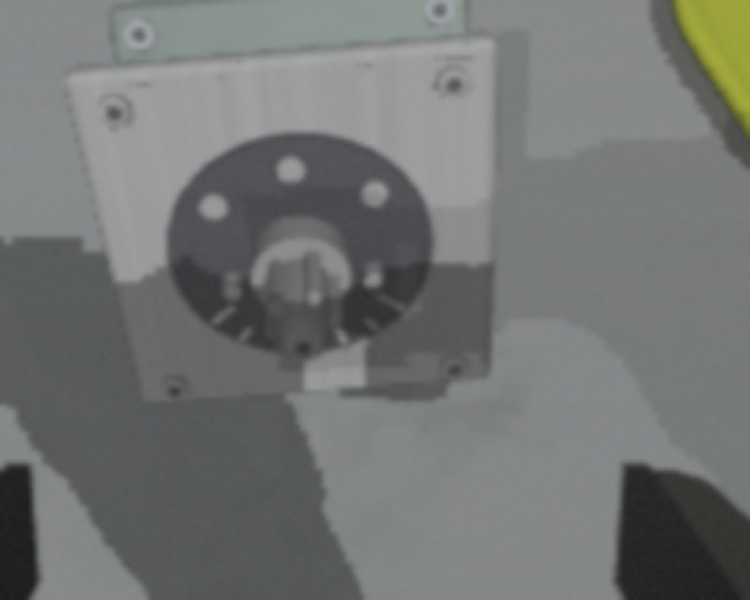

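```bash
python3 -m pendant '[[-12,0,30,0],[-24,0,60,0],[-40,0,90,0],[-45,0,105,0],[-45,0,105,0],[-45,0,105,0]]'; python3 - <<'E'
from h import *
m,s,p,d=snap("wrist","w3");print(s["eef_pos"],s["eef_rot"],s["t"])
q=p[:,:,::-1]
g=cv2.convertScaleAbs(q,alpha=1.5,beta=10)
cv2.imwrite("pics/w3.png",q)
u,v=proj(m,(640,190,130)).astype(int);print(u,v)
cv2.imwrite("pics/w3z.png",cv2.resize(g[max(v-60,0):v+60,u-75:u+75],(750,600),interpolation=cv2.INTER_CUBIC))
E
```

```text
t: 3.17
eef_pos: [604.9, 184.9, 165.4]
eef_rot: [179.9, 0.1, -0.3]
wrist_force: [0.3, 0.2, 1.1]
gripper_width: 0.997
[604.93389202 184.93154451 165.44447589] [ 1.79892709e+02  9.94357351e-02 -2.83800467e-01] 3.1667
309 175
```

View pics/w3z.png

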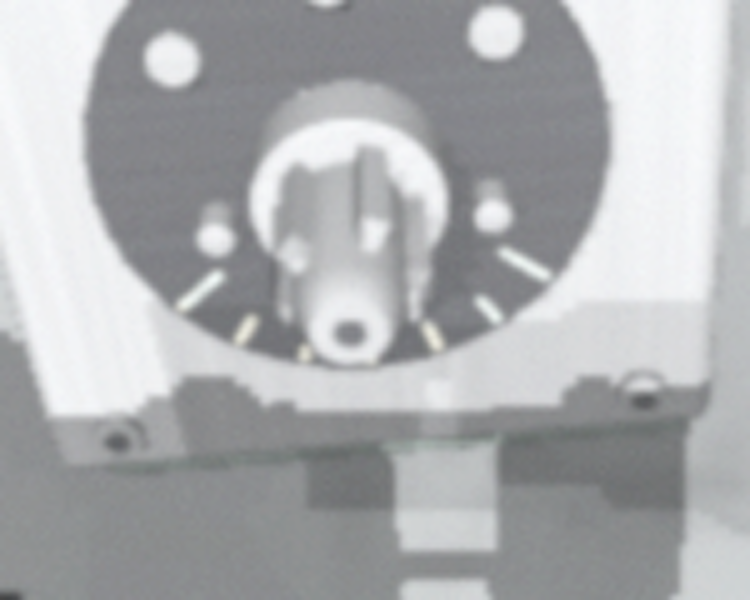

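```bash
python3 - <<'E'
from h import *
from scipy.optimize import least_squares
m,s,p,d=load("w3")
g=cv2.cvtColor(p,cv2.COLOR_BGR2GRAY)
# plate points: white regions right and left
P=[]
for (u0,u1,v0,v1) in [(358,375,118,170),(236,246,140,185),(255,350,192,196),(255,352,190,194)]:
    for v in range(v0,v1,2):
        for u in range(u0,u1,2):
            if d[v,u]>0:P.append(dep(m,d,u,v))
P=np.array(P);
for _ in range(4):
    c=P.mean(0);n=np.linalg.svd(P-c)[2][2];n*=np.sign(n[2]);r=(P-c)@n;print(len(P),r.std(),n);P=P[abs(r)<2.5*max(r.std(),.3)]
print(c,"tilt",np.degrees(np.arccos(n[2])),"yaw of lean",np.degrees(np.arctan2(n[1],n[0])))
f=lambda x,y:(234+x/5,115+y/5)
obs=dict(end=f(349,333),col=f(349,207),A=f(373,230),B=f(293,250),C=f(284,312),D=f(418,300))
def model(x,k=None):
    E=x[:3];yaw,phi=x[3],x[4]
    t=np.radians(25);f0=np.array([-np.cos(yaw),-np.sin(yaw),0])
    z=np.sin(t)*f0+np.array([0,0,np.cos(t)]);x0=np.cos(t)*f0-np.array([0,0,np.sin(t)])
    y0=np.cross(z,x0)
    # clockwise looking down z: angle -phi about z
    X=np.cos(phi)*x0-np.sin(phi)*y0;Y=np.cross(z,X)
    pts=dict(end=E,col=E-30*z)
    for nm,a in [("A",-144),("B",144),("C",72),("D",-72)]:
        a=np.radians(a);pts[nm]=E-8*z+10.2*(np.cos(a)*X+np.sin(a)*Y)
    return pts,X,Y,z
def res(x,fixyaw):
    pts,X,Y,z=model(x);r=[]
    for k in obs: r+=list(proj(m,pts[k])-obs[k])
    return r+[(x[3]-fixyaw)*60]
yw=np.arctan2(-n[1],-n[0])
for ph in (-.5,0,.5):
    q=least_squares(lambda x:res(x,yw),[625,187,137,yw,ph]);print(q.cost,q.x[:3],np.degrees(q.x[3:]),np.round(q.fun,1))
E
```

```text
542 5.9891767205465145 [-0.47329957 -0.01628516  0.88075099]
537 0.6051678704480334 [-0.42254074 -0.03261734  0.90575683]
533 0.5868589009415884 [-0.42223855 -0.03292476  0.90588662]
532 0.5839258332021061 [-0.4220826  -0.03293925  0.90595877]
[638.59650333 185.79503691  84.12666907] tilt 25.047276061957085 yaw of lean -175.53769130907895
311.88874617978354 [611.83611712 201.2278701  -21.59389073] [   4.391427   -172.11233999] [ -0.8  -8.2  -0.9   2.7  -0.9  14.2   5.1   9.9   3.9 -10.4  -6.3  -7.5
  -0.1]
411.21910006411025 [ 436.20702707  243.08879678 -979.34655906] [   4.42289342 -172.44823845] [ -0.9 -11.1  -0.9  10.1  -4.4  10.    8.8   6.    9.8  -8.6 -12.4  -6.1
  -0. ]
311.8887462437791 [611.83637147 201.22775734 -21.59249198] [  4.39133987 187.88977262] [ -0.8  -8.2  -0.9   2.7  -0.9  14.2   5.1   9.9   3.9 -10.4  -6.3  -7.5
  -0.1]
```

```bash
cat > fit.py <<'E'
from h import *
from scipy.optimize import least_squares
yw=np.radians(4.46)
f=lambda x,y:(234+x/5,115+y/5)
obs=dict(end=f(349,333),col=f(349,207),A=f(373,230),B=f(293,250),C=f(284,312),D=f(418,300))
def axes(yaw,phi):
    t=np.radians(25);f0=np.array([-np.cos(yaw),-np.sin(yaw),0])
    z=np.sin(t)*f0+np.array([0,0,np.cos(t)]);x0=np.cos(t)*f0-np.array([0,0,np.sin(t)])
    y0=np.cross(z,x0);X=np.cos(phi)*x0-np.sin(phi)*y0
    return X,np.cross(z,X),z
def model(x):
    E=x[:3];X,Y,z=axes(x[3],x[4]);pts=dict(end=E,col=E-30*z)
    for nm,a in [("A",144),("B",-144),("C",-72),("D",72)]:
        a=np.radians(a);pts[nm]=E-8*z+10.2*(np.cos(a)*X+np.sin(a)*Y)
    return pts,X,Y,z
E
python3 - <<'E'
from fit import *
m,s,p,d=load("w3")
def res(x):
    pts,X,Y,z=model(x);r=[]
    for k in obs: r+=list(proj(m,pts[k])-obs[k])
    return r+[(x[3]-yw)*60,((x[:3]-30*z-[638.6,185.8,84.13])@z-16)*.7]
for ph in (-.5,0,.5):
    q=least_squares(res,[625,187,137,yw,ph]);print(q.cost,q.x[:3],np.degrees(q.x[3:]),np.round(q.fun,1))
u,v=obs["end"];
for dv in (-4,-2,2,4,-7): print(dep(m,d,u+dv,v+2),end="")
pts,X,Y,z=model(q.x);print(X,Y,z)
g=cv2.convertScaleAbs(p,alpha=1.5,beta=10)[115:235,234:384];g=cv2.resize(g,(750,600),interpolation=cv2.INTER_CUBIC)
for k in pts:
    u,v=proj(m,pts[k]);cv2.circle(g,(int((u-234)*5),int((v-115)*5)),4,(0,0,255),1)
for a in np.arange(0,360,10):
    a=np.radians(a)
    for h,r,c in [(-30,14.5,(0,255,0)),(0,5,(255,0,0)),(-30,11,(255,255,0))]:
        u,v=proj(m,q.x[:3]+h*z+r*(np.cos(a)*X+np.sin(a)*Y));cv2.circle(g,(int((u-234)*5),int((v-115)*5)),1,c,-1)
cv2.imwrite("pics/w3fit.png",g)
E
```

```text
4.492873536413916 [637.79281799 194.21516225 134.33662779] [ 4.30293677 -5.41725075] [-0.4 -1.2 -0.6 -0.9  1.3  0.9 -0.5 -0.2 -0.4  1.7  0.6 -0.3 -0.2 -0.3]
4.492873536418631 [637.79281783 194.21516265 134.33662715] [ 4.30293662 -5.4172376 ] [-0.4 -1.2 -0.6 -0.9  1.3  0.9 -0.5 -0.2 -0.4  1.7  0.6 -0.3 -0.2 -0.3]
4.492873536422493 [637.79281788 194.21516267 134.3366274 ] [ 4.30293719 -5.41723512] [-0.4 -1.2 -0.6 -0.9  1.3  0.9 -0.5 -0.2 -0.4  1.7  0.6 -0.3 -0.2 -0.3]
[635.66198631 196.63321802 134.31130793][635.40375056 195.36276227 133.22317632][635.52199835 192.6827481  133.80352573][635.48687549 191.35999439 133.68446841][635.74530776 198.59711061 134.62329272][-0.89263325 -0.16183809 -0.42073068] [ 0.16001607 -0.98630775  0.03989845] [-0.42142702 -0.03170898  0.90630779]
```

View pics/w3fit.png

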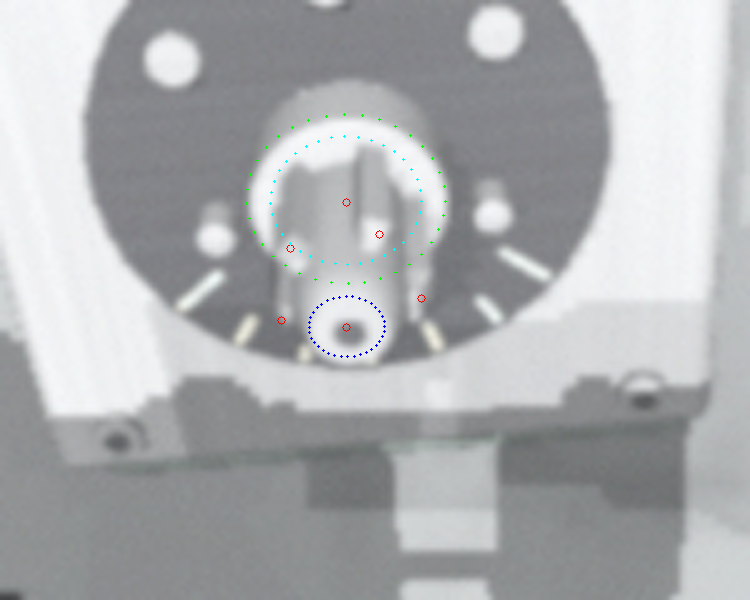

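```bash
python3 -m pendant '[[-35,-4,-25,0],[-70,-9,-25,0],[-94,-9,-25,0],[-94,-9,-25,0],[-94,-9,-25,0]]'; python3 - <<'E'
from h import *
m,s,p,d=snap("wrist","w4");print(s["eef_pos"],s["eef_rot"],s["t"])
q=p[:,:,::-1]
g=cv2.convertScaleAbs(q,alpha=1.5,beta=10)
u,v=proj(m,(638,194,125)).astype(int);print(u,v)
v=max(v,60)
cv2.imwrite("pics/w4z.png",cv2.resize(g[v-60:v+60,u-75:u+75],(750,600),interpolation=cv2.INTER_CUBIC))
print((u-75,v-60))
E
```

```text
t: 3.63
eef_pos: [513.4, 195.3, 194.0]
eef_rot: [180.0, -0.3, -0.3]
wrist_force: [0.2, -0.1, 0.1]
gripper_width: 1.001
[513.35512373 195.25567867 193.98499233] [179.99720595  -0.30315898  -0.27175882] 3.6333
318 40
(np.int64(243), 0)
```

View pics/w4z.png

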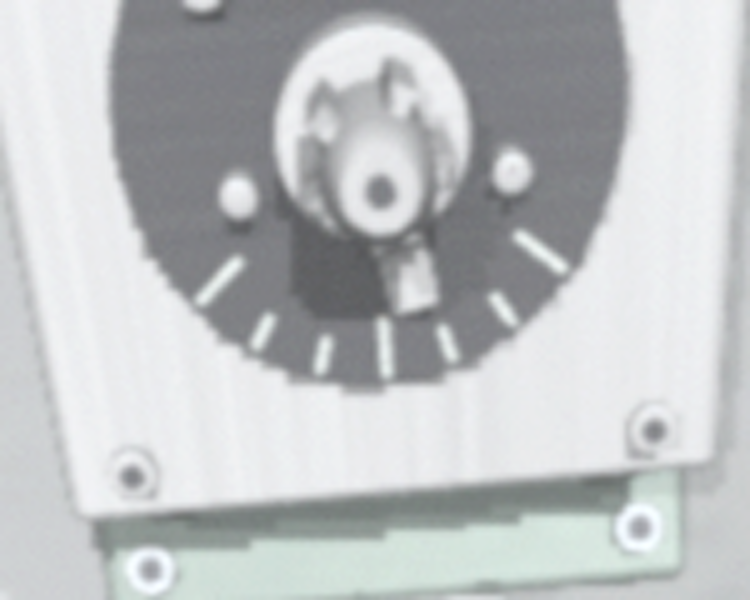

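```bash
cat > fit2.py <<'E'
from fit import *
m4,s4,p4,d4=load("w4"); m3,s3,p3,d3=load("w3")
f4=lambda x,y:(243+x/5,y/5)
o4=dict(end=f4(380,191),col=f4(372,131),A=f4(400,97),B=f4(325,122),D=f4(444,155),dog=f4(417,296),tick=f4(386,346),tR=f4(541,251),tL=f4(220,281),pL=f4(238,198),pR=f4(513,172))
def mod(x):
    pts,X,Y,z=model(x);E=x[:3];X0,Y0,_=axes(x[3],0);rt,rd,aT,rp,aP=x[5:10]
    pts["dog"]=E-37*z+rd*X
    pol=lambda h,r,a:E+h*z+r*(np.cos(a)*X0+np.sin(a)*Y0)
    pts.update(tick=pol(-45.5,rt,0),tR=pol(-45.5,rt,aT),tL=pol(-45.5,rt,-aT),pR=pol(-37,rp,aP),pL=pol(-37,rp,-aP))
    return pts,X,Y,z
def res(x):
    pts,X,Y,z=mod(x);r=[]
    for k in o4:r+=list(np.array(proj(m4,pts[k]))-o4[k])
    b=x[10:12]
    for k in obs:
        if k!="C": r+=list((np.array(proj(m3,pts[k]))-obs[k]-b)*.7)
    return r+list(b*.3)
q=least_squares(res,[636,193,135,yw,-.2,40,25,.9,22,1.,0,0])
if __name__=="__main__":
    print(q.cost,q.x[:3],np.degrees(q.x[3:5]),q.x[5:].round(2));print(dict(zip(o4,np.round(q.fun[:22].reshape(-1,2),1))));print(np.round(q.fun[22:],1))
    pts,X,Y,z=mod(q.x)
    g=cv2.convertScaleAbs(p4,alpha=1.5,beta=10)[0:120,243:393];g=cv2.resize(g,(750,600),interpolation=cv2.INTER_CUBIC)
    D=lambda P,c:cv2.circle(g,tuple(int(t) for t in ((proj(m4,P)-[243,0])*5)),2,c,-1)
    for k in pts:D(pts[k],(0,0,255))
    for a in np.radians(np.arange(0,360,10)):
        for h,r,c in [(-30,14.5,(0,200,0)),(0,5,(255,0,0))]:D(q.x[:3]+h*z+r*(np.cos(a)*X+np.sin(a)*Y),c)
    cv2.imwrite("pics/w4fit.png",g)
    print(X,z,np.degrees(np.arctan2(X[1],X[0])))
E
python3 fit2.py; python3 -c "
from h import *
m,s,p,d=load('w4')
for u,v in [(319,44),(319,38),(318,26),(321,24)]:print(dep(m,d,u,v))"
```

```text
10.93118938503979 [639.32756684 193.71287507 128.58096097] [  4.71504696 -13.09627908] [35.9  26.64  0.86 23.55  1.19  0.36 -4.03]
{'end': array([ 0.1, -1.4]), 'col': array([-0. ,  0.5]), 'A': array([ 0.4, -1.2]), 'B': array([-1.2, -0.1]), 'D': array([1.3, 2.9]), 'dog': array([ 0.4, -0.1]), 'tick': array([-0.3, -0.4]), 'tR': array([-0. ,  0.1]), 'tL': array([-0.4,  0.2]), 'pL': array([-0.1,  0.1]), 'pR': array([-0.1, -0.1])}
[ 0.2 -0.8 -0.1  0.  -0.2  0.5 -0.6  1.1  0.7 -1.2  0.1 -1.2]
[-0.86112243 -0.2983823  -0.41162625] [-0.42118805 -0.03473932  0.90630779] -160.88859807259655
[633.87696309 193.82955978 133.5865686 ]
[637.17780908 193.83165897 135.31575508]
[644.32525926 194.46889661 135.39104387]
[645.87409275 192.46842152 133.83742656]
```

View pics/w4fit.png

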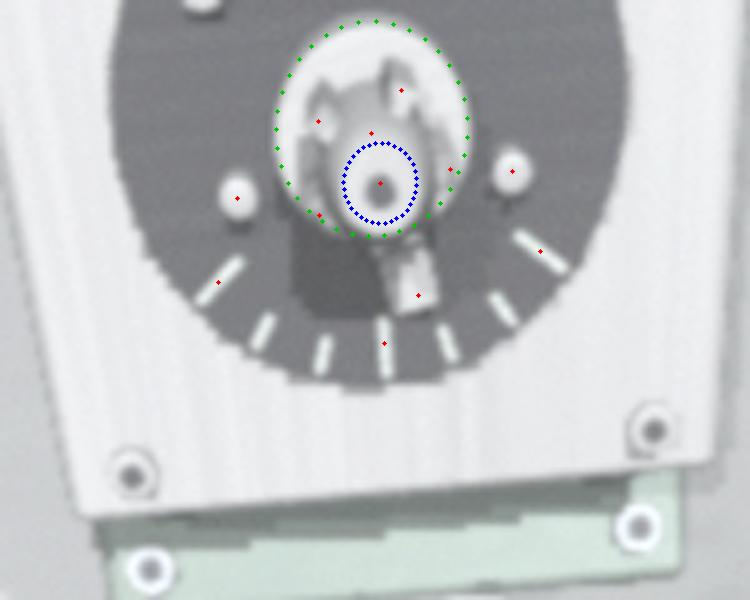

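```bash
python3 - <<'E'
from h import *
print(rel((455,-121.5,80),-35.6))
E
```

```text
(array([-57.9, 316.8, 113.3]), np.float64(35.25886863295051))
```

```bash
python3 -m pendant '[[-7,36,8,6],[-14,72,16,12],[-21,108,24,18],[-28,144,36,24],[-35,180,48,30],[-42,216,60,35.3],[-50,252,76,35.3],[-58,288,92,35.3],[-58,317,108,35.3],[-58,317,113,35.3],[-58,317,113,35.3],[-58,317,113,35.3]]'; python3 - <<'E'
from h import *
m,s,p,d=snap("wrist","w5");print(s["eef_pos"],s["eef_rot"],s["t"])
print(rel((455,-121.5,6),-35.6))
E
```

```text
t: 4.68
eef_pos: [456.2, -121.8, 80.5]
eef_rot: [-179.8, -0.3, -35.7]
wrist_force: [0.5, 1.2, 0.5]
gripper_width: 0.998
[ 456.20056353 -121.77881071   80.46805496] [-179.78966678   -0.26768785  -35.67396295] 4.6833
(array([-1.2,  1.5, 74.8]), np.float64(0.021830961717114405))
```

View pics/w5.png

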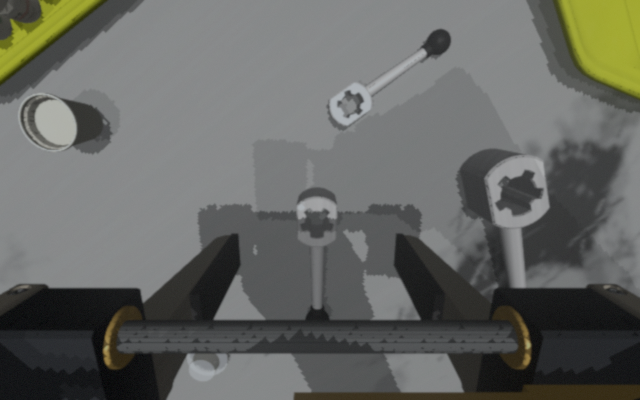

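```bash
python3 - <<'E'
from h import *
m,s,p,d=load("w5");print(onz(m,317,221,32))
cv2.imwrite("pics/w5z.png",cv2.resize(p[170:330,230:410],(675,600),interpolation=cv2.INTER_CUBIC))
E
```

```text
[ 454.66028273 -121.17587694   32.        ]
```

View pics/w5z.png

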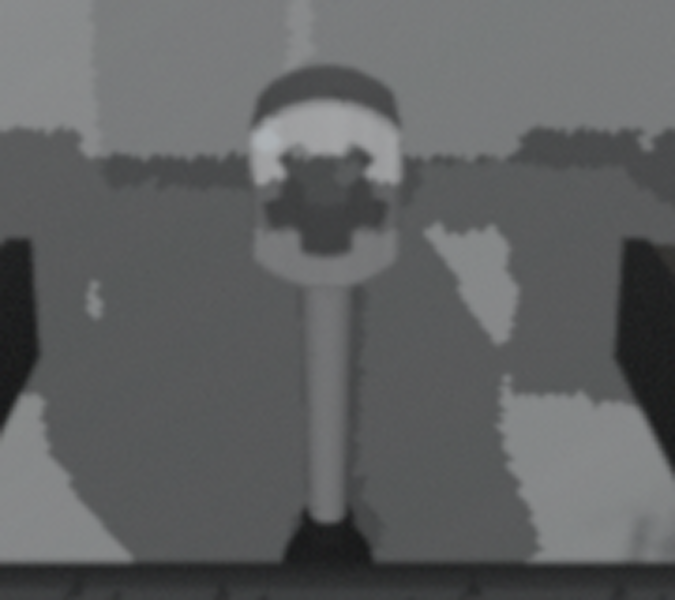

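```bash
python3 -m pendant '[[-1.2,0.9,36,0],[-1.2,0.9,62,0],[-1.2,0.9,72,0],[-1.2,0.9,74.5,0],[-1.2,0.9,74.5,0]]'; python3 -m pendant '[[0,0,0,0],[0,0,0,0],[0,0,0,0],[0,0,0,0],[0,0,0,0],[0,0,0,0],[0,0,0,0],[0,0,0,0]]' -1
```

```text
t: 5.15
eef_pos: [456.0, -120.2, 6.5]
eef_rot: [-179.8, -0.3, -35.5]
wrist_force: [-0.4, 0.5, 0.3]
gripper_width: 0.996
t: 5.82
eef_pos: [456.0, -120.3, 6.6]
eef_rot: [-179.8, -0.3, -35.5]
wrist_force: [1.0, 0.3, 0.6]
gripper_width: 0.443
```

```bash
python3 -m pendant '[[0,0,0,0],[0,0,0,0],[0,0,0,0],[0,0,0,0]]' -1
```

```text
t: 6.15
eef_pos: [455.9, -120.3, 6.6]
eef_rot: [-179.8, -0.3, -35.5]
wrist_force: [0.0, -0.5, 0.1]
gripper_width: 0.325
```

```bash
sed -i 's/D=f4(444,155),//; s/if k!="C": r/if k not in "CD": r/; s/return r+list(b\*.3)/return r+list(b*.3)+[((x[:3]-30*z-[638.6,185.8,84.13])@z-16)*.7, (x[2]-134.5)*.3]/; s/:22\].reshape/:20].reshape/; s/fun\[22:\]/fun[20:]/' fit2.py; python3 fit2.py; python3 - <<'E'
from fit2 import *
X,Y,z=axes(q.x[3],q.x[4]); print("X",X,"Y",Y,"z",z)
# lever y horizontal best: 
h=Y.copy();h[2]=0;print("az Y",np.degrees(np.arctan2(h[1],h[0])),"tilt",np.degrees(np.arcsin(Y[2])))
print("home",q.x[:3]-14*z)
print(rel((455,-120,180)))
E
```

```text
3.338930167114108 [637.54423268 193.60103972 134.43802853] [  4.57860943 -11.9961999 ] [34.87 25.63  0.87 22.89  1.21  0.1   0.18]
{'end': array([ 0.3, -0.5]), 'col': array([0.2, 1.1]), 'A': array([ 1. , -0.7]), 'B': array([-1.1,  0.2]), 'dog': array([-0.2,  0.1]), 'tick': array([-0.2, -0.4]), 'tR': array([0.1, 0.1]), 'tL': array([-0.2,  0.1]), 'pL': array([ 0., -0.]), 'pR': array([0., 0.])}
[ 0.3 -0.7  0.1 -0.5  0.2  0.4 -0.6  0.8  0.   0.1 -0.2 -0. ]
[-0.86709445 -0.27795119 -0.41338887] [-0.42126958 -0.03373626  0.90630779] -162.22650389274534
X [-0.86709445 -0.27795119 -0.41338887] Y [ 0.26585552 -0.9600026   0.08783986] z [-0.42126958 -0.03373626  0.90630779]
az Y -74.52088260262477 tilt 5.0393479325465025
home [643.44200682 194.07334732 121.74971951]
(array([  -0. ,   -0.5, -173.4]), None)
```

```bash
python3 -m pendant '[[0,0,-15,0],[0,0,-45,0],[0,0,-85,0],[0,0,-125,0],[0,0,-160,0],[0,0,-173,0],[0,0,-173,0],[0,0,-173,0]]'; python3 - <<'E'
from h import *
snap("wrist","w6")
print(rel((641.3,194,172),15.5))
E
```

```text
t: 6.82
eef_pos: [454.5, -120.4, 179.5]
eef_rot: [-179.8, -0.3, -35.5]
wrist_force: [-0.3, 0.4, -1.7]
gripper_width: 0.326
(array([ -29.8, -364.8,    7.5]), np.float64(-50.99748831716079))
```

View pics/w6.png

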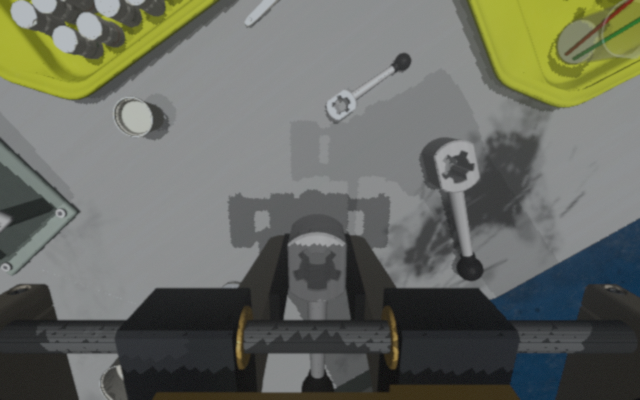

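```bash
python3 -m pendant '[[-3,-30,0,-6],[-6,-66,0,-12],[-9,-104,0,-18],[-12,-142,0,-24],[-15,-180,0,-30],[-18,-218,0,-36],[-21,-256,0,-42],[-24,-294,2,-48],[-27,-330,4,-51],[-29.8,-355,6,-51],[-29.8,-364.8,7.5,-51],[-29.8,-364.8,7.5,-51],[-29.8,-364.8,7.5,-51],[-29.8,-364.8,7.5,-51]]'; python3 - <<'E'
from h import *
m,s,p,d=snap("wrist","w7");print(s["eef_pos"],s["eef_rot"],s["t"])
cv2.imwrite("pics/w7z.png",cv2.resize(p[180:320,230:410,::-1],(771,600),interpolation=cv2.INTER_CUBIC))
snap("scene","s7")
print(rel((641.3,194,134),15.5))
E
```

```text
t: 8.03
eef_pos: [640.5, 191.6, 170.7]
eef_rot: [179.9, -0.1, 15.4]
wrist_force: [0.5, -0.7, -1.9]
gripper_width: 0.327
[640.49254522 191.56162652 170.69403269] [ 1.79894186e+02 -9.73656653e-02  1.53904162e+01] 8.0333
(array([ 0.7, -2.2, 37.9]), np.float64(-0.1306985023004188))
```

View pics/w7z.png

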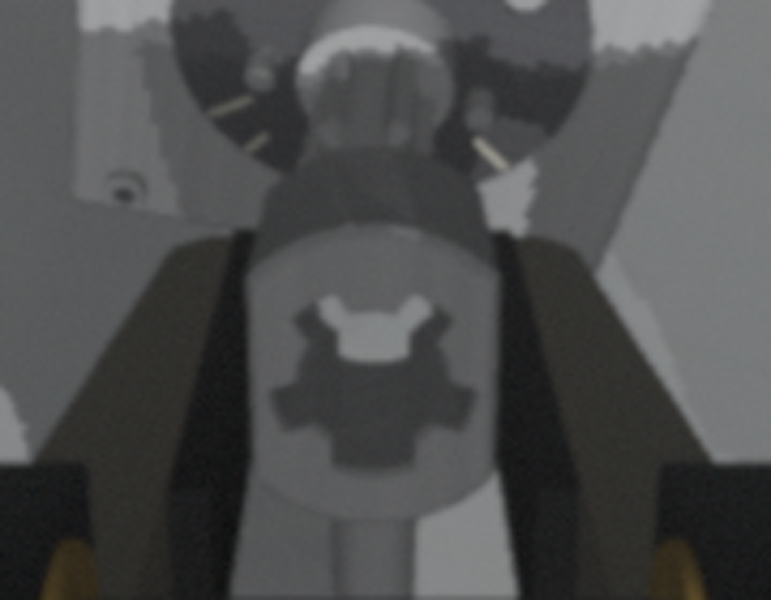

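```bash
python3 - <<'E'
from h import *
p=cv2.imread("pics/s7.png");cv2.imwrite("pics/s7z.png",cv2.resize(p[130:230,240:360],(720,600),interpolation=cv2.INTER_CUBIC))
E
```

```text
(no output)
```

View pics/s7z.png

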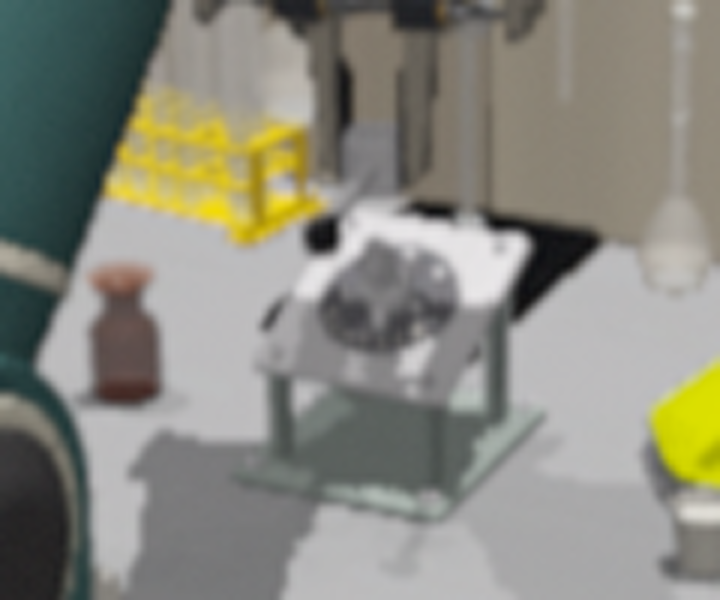

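```bash
python3 -m pendant '[[0.7,-2.2,10,0],[0.7,-2.2,20,0],[0.7,-2.2,28,0],[0.7,-2.2,33,0],[0.7,-2.2,33,0],[0.7,-2.2,33,0]]'; python3 - <<'E'
from h import *
m,s,p,d=snap("wrist","w8");print(s["eef_pos"],s["eef_rot"],s["wrist_force"])
cv2.imwrite("pics/w8z.png",cv2.resize(p[180:320,230:410,::-1],(771,600),interpolation=cv2.INTER_CUBIC))
E
```

```text
t: 8.63
eef_pos: [641.0, 193.9, 138.2]
eef_rot: [179.9, -0.2, 15.4]
wrist_force: [-0.4, -0.2, -1.5]
gripper_width: 0.325
[640.97887832 193.94468248 138.17411607] [ 1.79914033e+02 -1.52954272e-01  1.53698282e+01] [-0.37940234 -0.22094193 -1.49750628]
```

View pics/w8z.png

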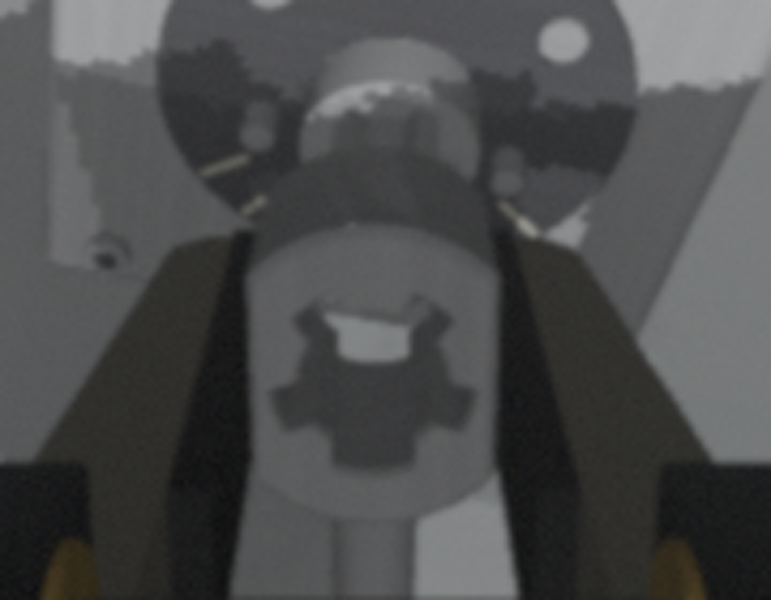

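```bash
python3 - <<'E'
from fit2 import *
m,s,p,d=load("w8");m7=load("w7")[0];s7=load("w7")[1]
z=axes(q.x[3],q.x[4])[2]
k=771/180
P=lambda mm,X:((proj(mm,X)-[230,180])*k).round()
print("end",P(m,q.x[:3]),"teethtop",P(m,q.x[:3]-8*z),"collar",P(m,q.x[:3]-30*z))
print("w7 col",P(m7,q.x[:3]-30*z),"w7 8",P(m7,q.x[:3]-8*z))
for mm,ss in((m7,s7),(m,s)):
    Rm=R.from_euler("xyz",ss["eef_rot"],degrees=True)
    for h in (16,-16):
        for dx in (-.5,8.4,-9.4): print(h,dx,P(mm,ss["eef_pos"]+Rm.apply([dx,0,-9.4-h])))
E
```

```text
end [376. 295.] teethtop [380. 253.] collar [390. 151.]
w7 col [375.  88.] w7 8 [365. 172.]
16 -0.5 [381. 375.]
16 8.4 [381. 307.]
16 -9.4 [381. 441.]
-16 -0.5 [380. 268.]
-16 8.4 [380. 210.]
-16 -9.4 [380. 324.]
16 -0.5 [381. 375.]
16 8.4 [381. 307.]
16 -9.4 [381. 440.]
-16 -0.5 [380. 268.]
-16 8.4 [380. 209.]
-16 -9.4 [379. 324.]
```

```bash
python3 -m pendant '[[0.5,0,2,0],[0.5,0,4.5,0],[0.5,0,4.5,0]]'; python3 - <<'E'
from h import *
m,s,p,d=snap("wrist","w9");print(s["eef_pos"],s["eef_rot"],s["wrist_force"])
cv2.imwrite("pics/w9z.png",cv2.convertScaleAbs(cv2.resize(p[180:320,230:410,::-1],(771,600),interpolation=cv2.INTER_CUBIC),alpha=1.6))
E
```

```text
t: 8.93
eef_pos: [641.7, 194.2, 134.0]
eef_rot: [179.9, -0.2, 15.4]
wrist_force: [-0.1, 0.3, -1.9]
gripper_width: 0.321
[641.74068252 194.24939858 134.0067741 ] [179.91382251  -0.19939967  15.37399517] [-0.06281543  0.26866518 -1.8547804 ]
```

View pics/w9z.png

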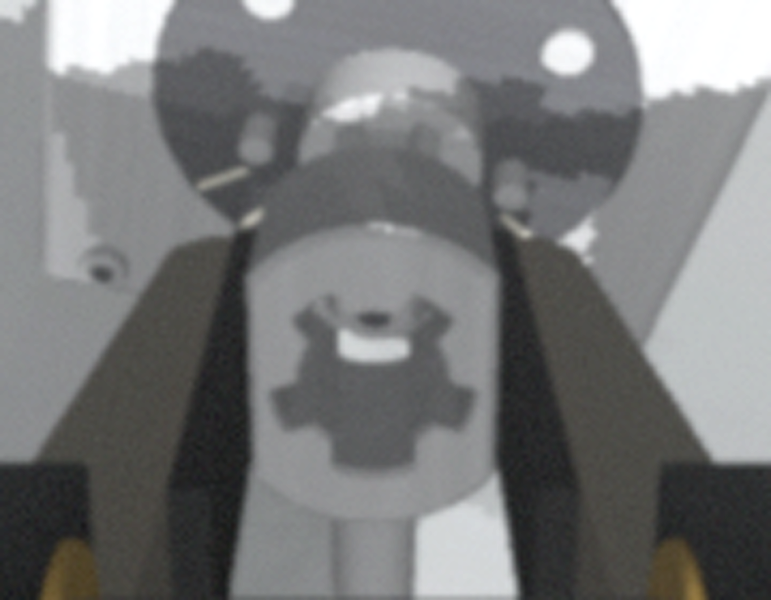

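```bash
python3 -m pendant '[[-2,-0.3,0.5,0],[-4,-0.7,1,0],[-6,-1,1.5,0],[-6,-1,1.5,0]]';  python3 -m pendant '[[-2,-0.3,0.5,0],[-4,-0.7,1,0],[-5,-0.9,1.1,0],[-5,-0.9,1.1,0]]'; python3 - <<'E'
from h import *
m,s,p,d=snap("wrist","w10");print(s["eef_pos"],s["eef_rot"],s["wrist_force"])
cv2.imwrite("pics/w10z.png",cv2.convertScaleAbs(cv2.resize(p[180:320,230:410,::-1],(771,600),interpolation=cv2.INTER_CUBIC),alpha=1.6))
E
```

```text
t: 9.32
eef_pos: [639.1, 193.6, 134.6]
eef_rot: [179.9, -0.7, 15.3]
wrist_force: [5.9, 0.2, 0.4]
gripper_width: 0.324
t: 9.65
eef_pos: [638.4, 193.5, 135.5]
eef_rot: [179.9, -1.3, 15.3]
wrist_force: [10.8, 1.8, -2.4]
gripper_width: 0.323
[638.36199009 193.49900607 135.46834448] [179.8634854   -1.26895289  15.29831821] [10.75647831  1.76248728 -2.41460395]
```

View pics/w10z.png

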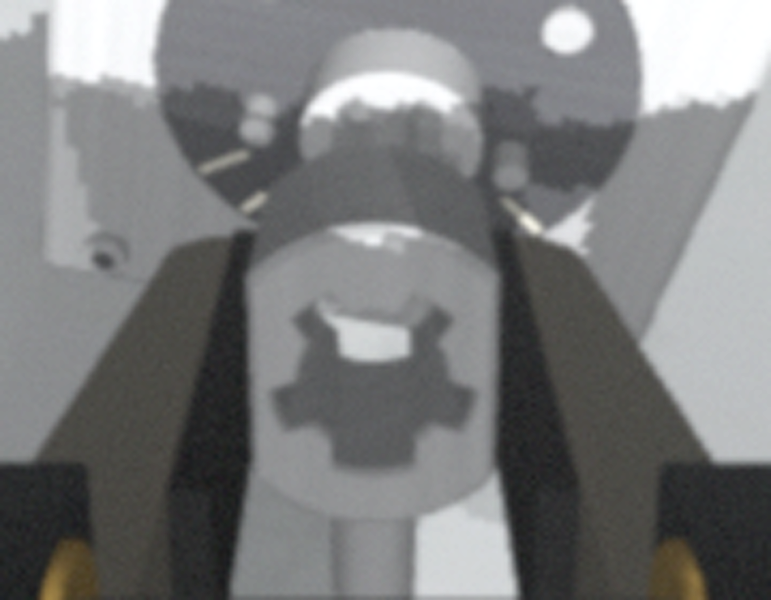

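```bash
python3 -m pendant '[[-5,-0.7,4,0],[-10,-1.4,6,0],[-15,-2,6,0],[-15,-2,6,0]]';  python3 - <<'E'
from h import *
m,s,p,d=snap("wrist","w11");print(s["eef_pos"],s["eef_rot"],s["wrist_force"],s["moment"])
cv2.imwrite("pics/w11z.png",cv2.convertScaleAbs(cv2.resize(p[180:320,230:410,::-1],(771,600),interpolation=cv2.INTER_CUBIC),alpha=1.6))
E
```

```text
t: 10.03
eef_pos: [631.8, 192.1, 133.6]
eef_rot: [179.8, -2.4, 15.2]
wrist_force: [15.1, 0.2, 2.1]
gripper_width: 0.323
[631.79775321 192.08644775 133.55441429] [179.83320911  -2.3985916   15.22527472] [15.10500666  0.15888218  2.13465412] [ 0.29029685 -3.88167239 -0.00589847]
```

View pics/w11z.png

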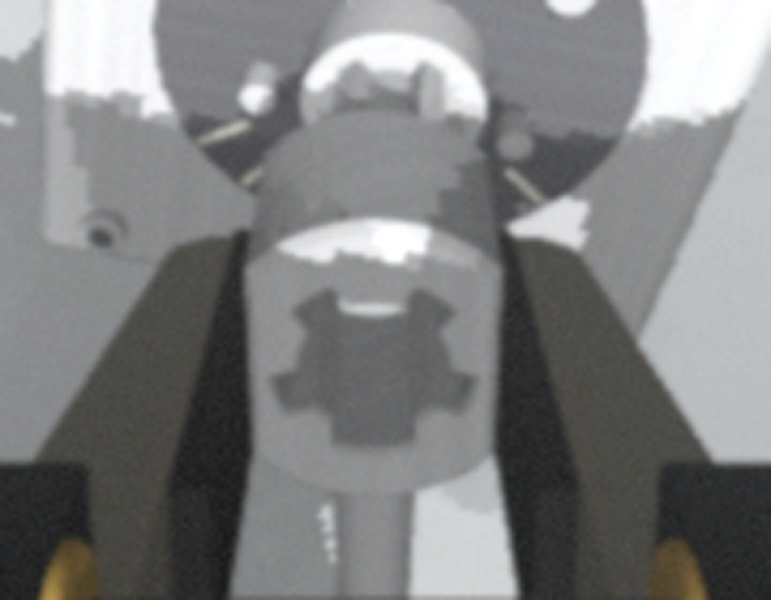

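```bash
python3 -m pendant '[[-6,0,4,0],[-12,0,8,0],[-14,0,10,0],[-14,0,10,0]]';  python3 - <<'E'
from h import *
m,s,p,d=snap("wrist","w12");print(s["eef_pos"],s["eef_rot"],s["wrist_force"],s["moment"])
cv2.imwrite("pics/w12z.png",cv2.convertScaleAbs(cv2.resize(p[180:320,230:410,::-1],(771,600),interpolation=cv2.INTER_CUBIC),alpha=1.6))
E
```

```text
t: 10.42
eef_pos: [625.4, 190.1, 127.9]
eef_rot: [179.9, -3.3, 15.2]
wrist_force: [10.7, 1.6, 5.8]
gripper_width: 0.323
[625.36483943 190.11364844 127.8522855 ] [179.86701905  -3.33062211  15.19498851] [10.65722605  1.6320693   5.79141943] [ 0.40521088 -2.79259389  0.00740531]
```

View pics/w12z.png

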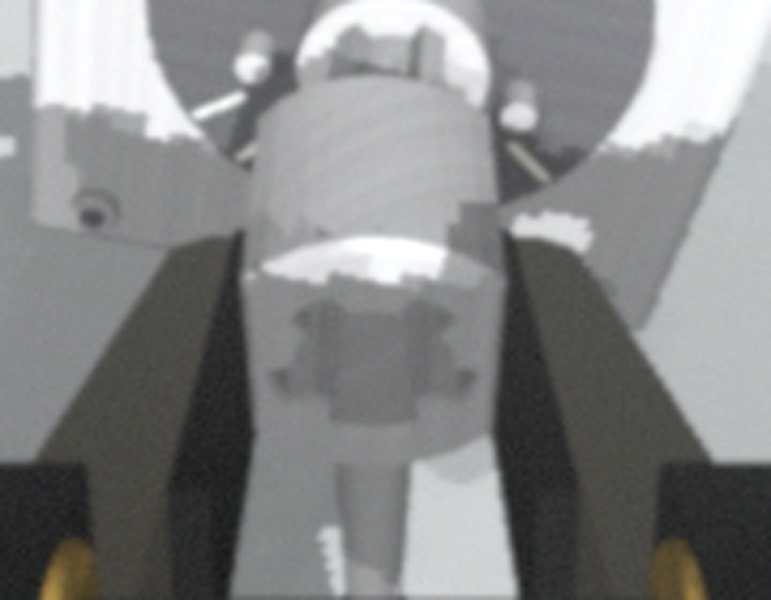

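```bash
cat > hub.py <<'E'
from h import *
def hubpose(name):
    m,s,p,d=load(name)
    P=[]
    k=771/180
    # top face ring: region around; take points within box & robust plane by RANSAC
    for v in range(225,300):
        for u in range(288,348):
            if d[v,u]>0: P.append(dep(m,d,u,v))
    P=np.array(P);rng=np.random.default_rng(0);best=None
    G=s["eef_pos"]+R.from_euler("xyz",s["eef_rot"],degrees=True).apply([0,0,-19])
    for _ in range(800):
        a=P[rng.choice(len(P),3,False)];n=np.cross(a[1]-a[0],a[2]-a[0]);l=np.linalg.norm(n)
        if l<20: continue
        n/=l;n*=np.sign(n[2])
        if n[2]<.6: continue
        r=abs((P-a[0])@n);c=(r<.6).sum()
        if best is None or c>best[0]:best=(c,r<.6)
    Q=P[best[1]];c=Q.mean(0);n=np.linalg.svd(Q-c)[2][2];n*=np.sign(n[2])
    print(name,"inl",best[0],len(P),"normal",n.round(3),"tilt",np.degrees(np.arccos(n[2])).round(1),"az",np.degrees(np.arctan2(n[1],n[0])).round(1),"c",c.round(1),"ext",np.ptp(Q,axis=0).round(1),"G",G.round(1))
    return n,c
E
python3 -c "
from hub import *
for n in ['w8','w9','w10','w11','w12']:hubpose(n)"
```

```text
w8 inl 1558 4479 normal [0.008 0.004 1.   ] tilt 0.5 az 24.4 c [641.5 195.5 164.6] ext [39.4 34.3  1.6] G [640.9 194.  157.2]
w9 inl 1577 4479 normal [ 0.002 -0.006  1.   ] tilt 0.4 az -75.8 c [642.  195.7 160.3] ext [39.6 34.7  1.4] G [641.7 194.3 153. ]
w10 inl 1538 4486 normal [-0.011 -0.011  1.   ] tilt 0.9 az -135.7 c [638.4 194.6 161.9] ext [38.6 34.4  1.8] G [637.9 193.4 154.5]
w11 inl 1502 4469 normal [-0.168 -0.045  0.985] tilt 10.0 az -164.9 c [633.2 193.6 160.6] ext [38.4 34.6  7.7] G [631.  191.9 152.5]
w12 inl 1407 4487 normal [-0.403 -0.099  0.91 ] tilt 24.5 az -166.2 c [627.4 191.6 156.5] ext [36.2 33.6 16.7] G [624.3 189.9 146.8]
```

```bash
python3 - <<'E'
from h import *
s=ctrl.sense();z=np.array([-.42,-.034,.906])
for L in (6,12,24):print(rel(s["eef_pos"]-L*z))
E
```

```text
(array([2.2, 0.5, 5.6]), None)
(array([ 4.3,  0.9, 11.1]), None)
(array([ 8.7,  1.8, 22.3]), None)
```

```bash
python3 -m pendant '[[1.1,0.2,2.8,0],[2.2,0.4,5.6,0],[3.2,0.6,8.3,0],[4.3,0.9,11.1,0],[4.3,0.9,11.1,0]]';  python3 - <<'E'
from hub import *
m,s,p,d=snap("wrist","w13");print(s["eef_pos"],s["eef_rot"],s["wrist_force"],s["moment"])
n,c=hubpose("w13");E=np.array([637.1,193.8,134.4]);r=E-c;print("in",32+r@n,"perp",(r-(r@n)*n).round(1))
cv2.imwrite("pics/w13z.png",cv2.convertScaleAbs(cv2.resize(p[180:320,230:410,::-1],(771,600),interpolation=cv2.INTER_CUBIC),alpha=1.6))
E
```

```text
t: 10.88
eef_pos: [631.9, 190.5, 116.9]
eef_rot: [179.9, -3.5, 15.2]
wrist_force: [7.2, -0.4, 0.8]
gripper_width: 0.323
[631.86349767 190.46657489 116.89543111] [179.86059865  -3.47025245  15.18553334] [ 7.16423199 -0.36699555  0.77289076] [ 0.04843618 -1.54794315  0.04607457]
w13 inl 1437 4489 normal [-0.401 -0.106  0.91 ] tilt 24.5 az -165.2 c [634.1 192.3 145.6] ext [36.2 33.6 17. ] G [630.7 190.2 135.9]
in 20.41643323991306 perp [-1.7  0.3 -0.7]
```

View pics/w13z.png

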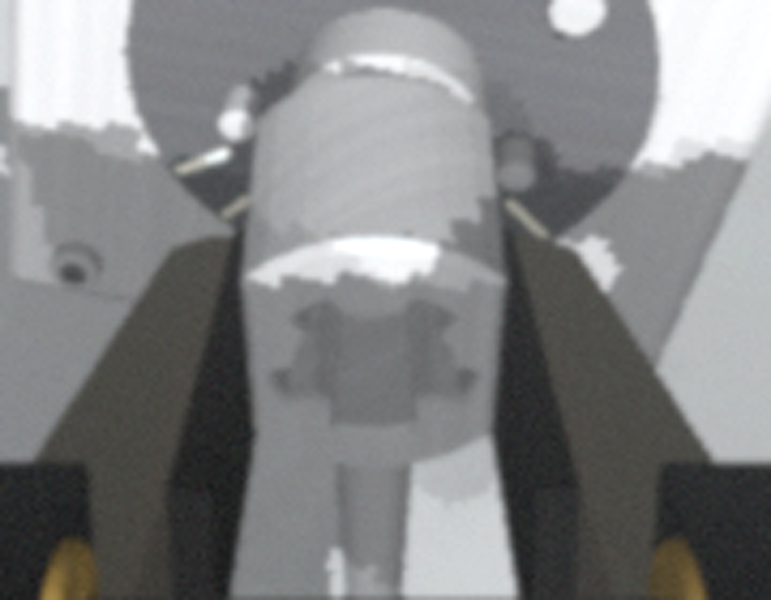

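```bash
python3 -m pendant '[[0.7,0.3,2.8,0],[1.7,0.5,5.6,0],[2.7,0.8,8.3,0],[3.7,1,11.1,0],[4.4,1.1,13,0],[4.4,1.1,13,0]]';  python3 - <<'E'
from hub import *
m,s,p,d=snap("wrist","w14");print(s["eef_pos"],s["eef_rot"],s["wrist_force"],s["moment"])
n,c=hubpose("w14");E=np.array([637.1,193.8,134.4]);r=E-c;print("in",32+r@n,"perp",(r-(r@n)*n).round(1))
cv2.imwrite("pics/w14z.png",cv2.convertScaleAbs(cv2.resize(p[180:320,230:410,::-1],(771,600),interpolation=cv2.INTER_CUBIC),alpha=1.6))
E
```

```text
t: 11.43
eef_pos: [636.1, 191.4, 107.9]
eef_rot: [179.8, -3.4, 15.2]
wrist_force: [-10.4, -3.3, 28.2]
gripper_width: 0.326
[636.08943154 191.35984916 107.89393791] [179.80916171  -3.36825209  15.20726904] [-10.39034826  -3.29499686  28.19136328] [-1.00400633  1.68111284 -0.09535006]
w14 inl 1485 4484 normal [-0.42  -0.098  0.902] tilt 25.6 az -166.9 c [637.7 193.3 137.4] ext [35.9 33.4 18. ] G [635.  191.1 126.9]
in 29.544184166985993 perp [-1.7  0.3 -0.8]
```

View pics/w14z.png

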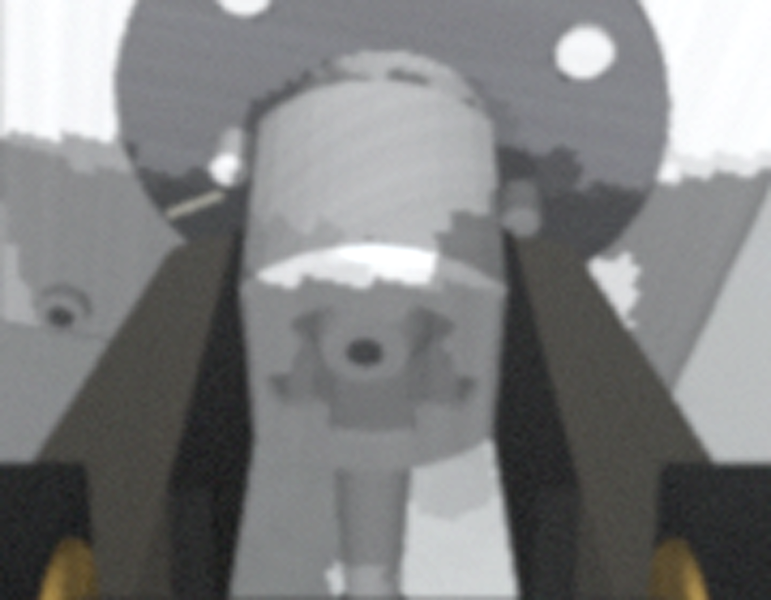

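```bash
python3 -m pendant '[[0,0,0,0],[0,0,0,0],[0,0,0,0],[0,0,0,0],[0,0,0,0]]' 0.6; python3 -m pendant '[[0,0,-10,0],[0,0,-30,0],[0,0,-55,0],[0,0,-70,0],[0,0,-70,0]]';  python3 - <<'E'
from hub import *
m,s,p,d=snap("wrist","w15");print(s["eef_pos"],s["eef_rot"],s["wrist_force"],s["t"])
cv2.imwrite("pics/w15z.png",cv2.convertScaleAbs(cv2.resize(p[120:270,220:420,::-1],(800,600),interpolation=cv2.INTER_CUBIC),alpha=1.6))
E
```

```text
t: 11.9
eef_pos: [635.1, 191.0, 106.5]
eef_rot: [179.8, -3.2, 15.2]
wrist_force: [0.1, -0.4, -0.1]
gripper_width: 0.667
t: 12.32
eef_pos: [633.1, 191.2, 180.6]
eef_rot: [179.8, -3.6, 15.2]
wrist_force: [0.0, 0.2, -0.1]
gripper_width: 0.801
[633.06133202 191.1817178  180.62497892] [179.8371584   -3.57558885  15.20366631] [ 0.01103381  0.19154808 -0.10651174] 12.3167
```

View pics/w15z.png

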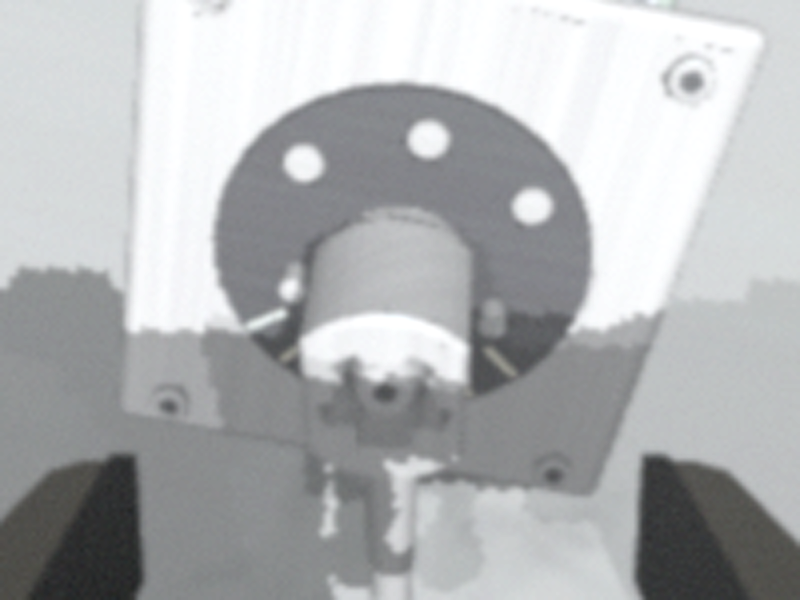

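```bash
cat > seat.py <<'E'
from h import *
def ransac(P,z0=(-.42,-.034,.906),tol=.5):
    rng=np.random.default_rng(0);best=(0,None)
    for _ in range(1500):
        a=P[rng.choice(len(P),3,False)];n=np.cross(a[1]-a[0],a[2]-a[0]);l=np.linalg.norm(n)
        if l<30: continue
        n/=l;n*=np.sign(n[2])
        if n@z0<np.cos(np.radians(8)): continue
        i=abs((P-a[0])@n)<tol
        if i.sum()>best[0]:best=(i.sum(),i)
    Q=P[best[1]];c=Q.mean(0);n=np.linalg.svd(Q-c)[2][2];return n*np.sign(n[2]),c,len(Q)
def seat(name):
    m,s,p,d=load(name);vv,uu=np.mgrid[0:400,0:640];
    V=np.array(m["view"]);C=np.stack([(uu-m["cx"])/m["fx"]*d,(vv-m["cy"])/m["fy"]*d,d],-1)
    W=(C-V[:3,3])@V[:3,:3]
    ok=d>0
    # plate: within 75mm of (645,193), distance along z
    z=np.array([-.42,-.034,.906]);H=np.array([643,193.5,121.7])
    r=W-H;a=r@z;rad=np.linalg.norm(r-a[...,None]*z,axis=-1)
    pl=W[ok&(rad<75)&(rad>25)&(abs(a+32)<8)]
    n,c,k=ransac(pl);
    tp=W[ok&(rad<23)&(a>8)&(a<30)]
    n2,c2,k2=ransac(tp)
    print("plate n",n.round(3),k,"top n",n2.round(3),k2,"c",c2.round(1),"height of top over plate",((c2-c)@n).round(2),"tilt between",np.degrees(np.arccos(n@n2)).round(1))
    return W
E
python3 -c "
from seat import *
seat('w15')"
```

```text
plate n [-0.42  -0.031  0.907] 5547 top n [-0.439 -0.056  0.897] 635 c [637.1 194.  137.1] height of top over plate 48.3 tilt between 1.9
```

```bash
python3 - <<'E'
from fit import *
H=np.array([643,193.3,121.7]);yawv=np.radians(4.5)
def ball(phi):
    X,Y,z=axes(yawv,np.radians(phi));return H+100*X-5*z,np.degrees(np.arctan2(X[1],X[0]))
b,a=ball(-12);print(b,a,ball(51.6))
print(rel([b[0],b[1],b[2]+55],(a+180)))
s=ctrl.sense()
# check ball location in image w15 / top
m=load("w15")[0];print(proj(m,b))
E
python3 - <<'E'
from h import *
m,s,p,d=snap("scene","s15");cv2.imwrite("pics/s15z.png",cv2.resize(p[130:230,240:360,::-1],(720,600),interpolation=cv2.INTER_CUBIC))
E
```

```text
[558.36083416 165.78329368  75.83015719] -162.3009594014933 (array([582.83622137, 267.17668724,  90.91762155]), np.float64(130.19084751159977))
(array([-80.4,   4.5,  42.9]), np.float64(-2.501916131660664))
[322.6998209  284.11770056]
```

View pics/s15z.png

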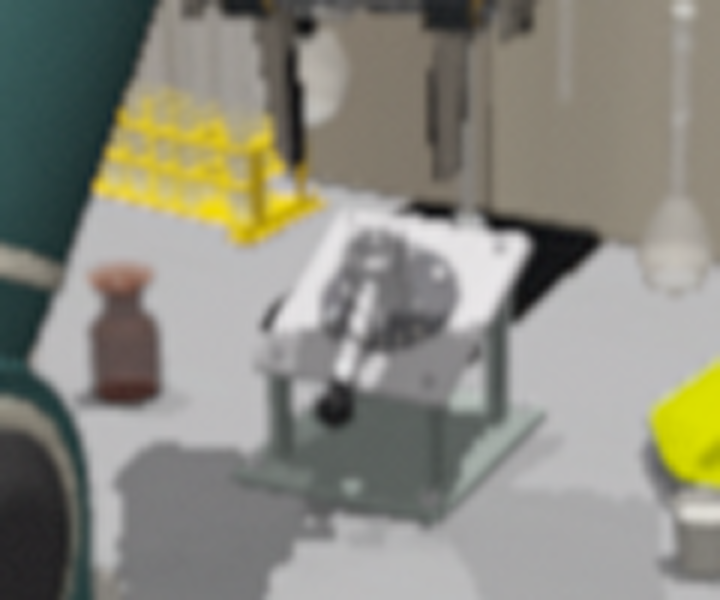

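View pics/w15.png

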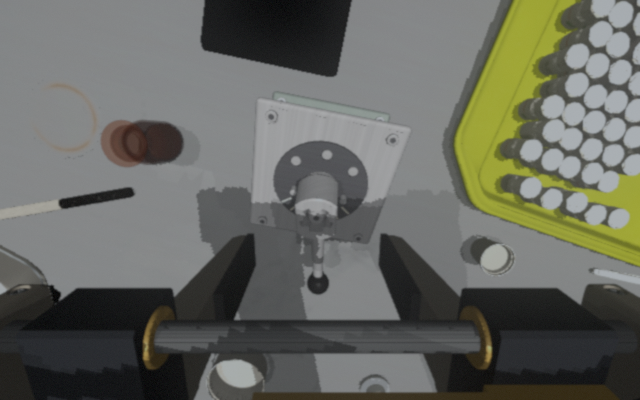

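```bash
python3 -m pendant '[[-30,1,5,-2],[-60,3,15,-2],[-80,4,28,-2],[-80,4,40,-2],[-80,4,43,-2],[-80,4,43,-2]]' -0.1; python3 - <<'E'
from h import *
m,s,p,d=snap("wrist","w16");print(s["eef_pos"],s["eef_rot"],s["t"],s["gripper_width"])
E
```

```text
t: 12.92
eef_pos: [557.3, 165.6, 127.7]
eef_rot: [179.7, -3.1, 17.2]
wrist_force: [-0.1, 0.4, -0.4]
gripper_width: 0.453
[557.29680074 165.57454907 127.67574719] [179.71174337  -3.09971916  17.18996652] 12.9167 0.4525025441470076
```

View pics/w16.png

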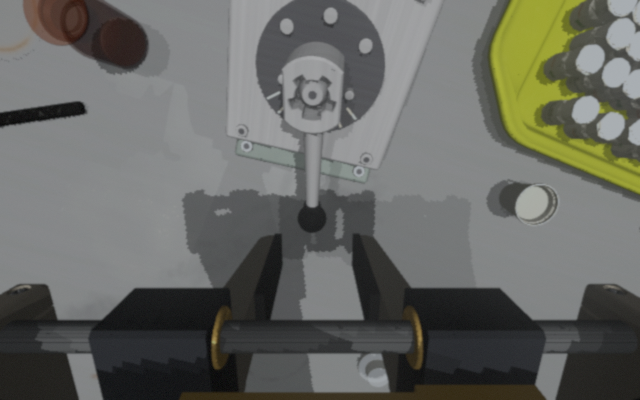

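```bash
cat > arc.py <<'E'
from fit import *
def arc(phis,b0):
    # tool-frame shifts from current pose following ball displacement from phi0
    s=ctrl.sense();yv=np.radians(4.5);H=np.array([643,193.3,121.7])
    Rm=R.from_euler("xyz",s["eef_rot"],degrees=True)
    def ball(p):
        X,Y,z=axes(yv,np.radians(p));return H+100*X-5*z,np.degrees(np.arctan2(X[1],X[0]))
    P0,a0=ball(phis[0])
    for p in phis[1:]:
        P,a=ball(p);print(p,np.append(Rm.inv().apply(P+b0-s["eef_pos"]),-(a-a0+180)%360-180).round(1))
E
python3 - <<'E'
from h import *
m,s,p,d=load("w16");print(onz(m,312,218,76),dep(m,d,312,218)); print(rel((560,167,65)))
E
```

```text
[558.43117788 170.63139412  76.        ] [560.81192779 171.27014784  84.54771549]
(array([-1.4, -0.7, 63.6]), None)
```

```bash
python3 -m pendant '[[1,-3.3,15,0],[-1,-3.3,40,0],[-2.5,-3.3,56,0],[-2.5,-3.3,62,0],[-2.5,-3.3,62,0],[-2.5,-3.3,62,0]]'; python3 - <<'E'
from arc import *
s=ctrl.sense();print(s["eef_pos"],s["eef_rot"],s["t"],s["gripper_width"],s["wrist_force"])
arc([-10,-4,2,8,14,20,26,32,38,44,50,56,60],np.array([0,0,-10]))
E
```

```text
t: 13.47
eef_pos: [559.0, 169.7, 67.0]
eef_rot: [179.7, -3.3, 17.2]
wrist_force: [-0.7, -0.2, -0.1]
gripper_width: 0.449
[559.03001709 169.74899586  67.04392061] [179.7392987   -3.25232977  17.19898889] 13.4667 0.44870077252554325 [-0.71390463 -0.2146675  -0.07304605]
-4 [ -0.6 -10.3   2.    6.6]
2 [  1.5 -20.5   2.1  13.2]
8 [  4.6 -30.5   1.9  19.8]
14 [  8.7 -40.1   1.2  26.4]
20 [ 13.7 -49.3   0.1  32.9]
26 [ 19.5 -57.9  -1.3  39.3]
32 [ 26.1 -65.8  -3.1  45.6]
38 [ 33.4 -72.9  -5.3  51.8]
44 [ 41.4 -79.3  -7.7  57.8]
50 [ 49.9 -84.7 -10.5  63.8]
56 [ 58.9 -89.2 -13.6  69.6]
60 [ 65.  -91.6 -15.7  73.4]
```

```bash
python3 -m pendant '[[-0.3,-5,1,3.3],[-0.6,-10.3,2,6.6],[0.4,-15.4,2,9.9],[1.5,-20.5,2.1,13.2],[3,-25.5,2,16.5],[4.6,-30.5,1.9,19.8],[6.6,-35.3,1.6,23.1],[8.7,-40.1,1.2,26.4],[11.2,-44.7,0.7,29.6],[13.7,-49.3,0.1,32.9],[16.6,-53.6,-0.6,36.1],[19.5,-57.9,-1.3,39.3],[19.5,-57.9,-1.3,39.3]]'; python3 - <<'E'
from arc import *
m,s,p,d=snap("wrist","w17")
print(s["eef_pos"],s["eef_rot"],s["t"],s["gripper_width"],s["wrist_force"])
arc([26,30,34,38,42,46,50,54,58,62],np.array([0,0,-10]))
E
```

```text
t: 14.55
eef_pos: [561.5, 231.7, 70.7]
eef_rot: [-178.1, -2.8, -22.2]
wrist_force: [0.1, -0.9, -0.3]
gripper_width: 0.449
[561.53185796 231.66413556  70.68676609] [-178.05345151   -2.77810199  -22.19945357] 14.55 0.4493181024773882 [ 0.08895612 -0.87755638 -0.29061191]
30 [-0.7 -6.   0.   4.2]
34 [ -0.2 -12.9  -1.3   8.4]
38 [  0.6 -19.7  -2.7  12.5]
42 [  2.  -26.3  -4.3  16.5]
46 [  3.8 -32.8  -6.1  20.5]
50 [  6.  -39.2  -8.   24.5]
54 [  8.6 -45.3 -10.   28.3]
58 [ 11.7 -51.2 -12.1  32.2]
62 [ 15.1 -56.9 -14.3  36. ]
```

View pics/w17.png

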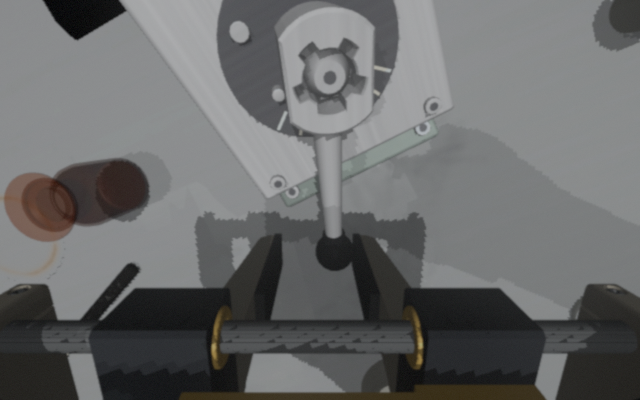

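```bash
python3 -m pendant '[[-0.4,-3,0,2.1],[-0.7,-6,0,4.2],[-0.5,-9.5,-0.6,6.3],[-0.2,-12.9,-1.3,8.4],[0.2,-16.3,-2,10.4],[0.6,-19.7,-2.7,12.5],[1.3,-23,-3.5,14.5],[2,-26.3,-4.3,16.5],[2.9,-29.5,-5.2,18.5],[3.8,-32.8,-6.1,20.5],[4.9,-36,-7,22.5],[6,-39.2,-8,24.5],[7.3,-42.2,-9,26.4],[8.6,-45.3,-10,28.3],[8.6,-45.3,-10,28.3]]'; python3 - <<'E'
from arc import *
m,s,p,d=snap("wrist","w18")
print(s["eef_pos"],s["eef_rot"],s["t"],s["gripper_width"],s["wrist_force"])
arc([54,56,58,60,62,64,66],np.array([0,0,-10]))
E
```

```text
t: 15.85
eef_pos: [585.7, 270.6, 82.8]
eef_rot: [-177.0, -1.5, -50.3]
wrist_force: [-1.4, -0.3, -0.9]
gripper_width: 0.454
[585.72562111 270.60130128  82.78999065] [-176.96972231   -1.54295018  -50.3303303 ] 15.85 0.45395537490140275 [-1.36747025 -0.29372798 -0.94463773]
56 [ 0.3 -3.  -0.7  1.9]
58 [ 0.3 -6.3 -1.7  3.8]
60 [ 0.4 -9.7 -2.8  5.7]
62 [  0.7 -13.   -3.9   7.6]
64 [  1.1 -16.2  -5.1   9.5]
66 [  1.5 -19.5  -6.2  11.4]
```

View pics/w18.png

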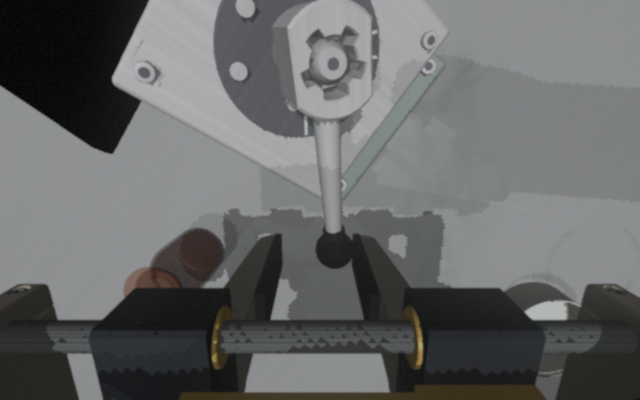

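```bash
python3 - <<'E'
from h import *
m,s,p,d=load("w18");Rm=R.from_euler("xyz",s["eef_rot"],degrees=True)
for u,v in [(205,245),(150,280),(222,250)]:
    P=dep(m,d,u,v);print(P,Rm.inv().apply(P-s["eef_pos"]))
E
python3 -m pendant '[[0.3,-3,-0.7,1.9],[0.3,-6.3,-1.7,3.8],[0.4,-9.7,-2.8,5.7],[0.7,-13,-3.9,6],[0.7,-13,-3.9,6],[0.7,-13,-3.9,6]]'
```

```text
[640.67449461 348.01354229  27.09835718] [-26.00060801 -88.67677764  59.78285109]
[650.63482108 360.54612251  78.64167722] [ -27.90006416 -107.050474      9.07006316]
[627.97309296 353.00413256   9.0469226 ] [-38.43185103 -81.15813277  77.13278082]
t: 16.4
eef_pos: [595.5, 278.8, 87.3]
eef_rot: [-176.8, -1.2, -56.1]
wrist_force: [-1.1, 0.1, -0.9]
gripper_width: 0.45
```

```bash
python3 - <<'E'
from arc import *
m,s,p,d=snap("wrist","w19")
print(s["wrist_force"],s["t"]); arc([58,60,62,64,66,68],np.array([0,0,-10]))
E
```

```text
[-1.05332581  0.10920426 -0.9400569 ] 16.4
60 [0.5 3.4 1.1 1.9]
62 [0.4 0.1 0.  3.8]
64 [ 0.4 -3.2 -1.1  5.7]
66 [ 0.6 -6.5 -2.3  7.5]
68 [ 0.8 -9.8 -3.4  9.4]
```

View pics/w19.png

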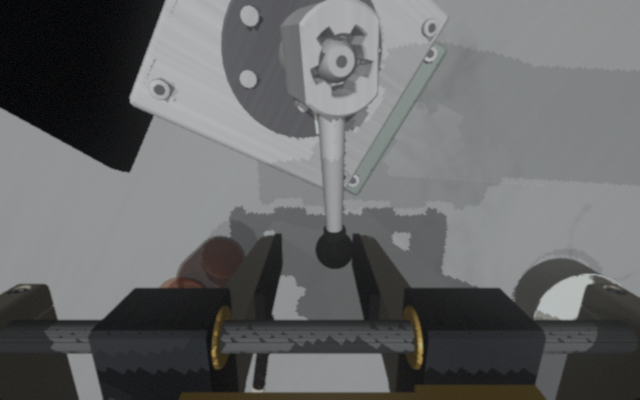

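```bash
python3 -m pendant '[[0.4,-3.2,-1.1,0],[0.6,-6.5,-2.3,0],[0.8,-9.8,-3.4,0],[0.8,-9.8,-3.4,0],[0.8,-9.8,-3.4,0]]'; python3 - <<'E'
from arc import *
m,s,p,d=snap("wrist","w20")
print(s["wrist_force"],s["t"]); arc([58,62,64,66,68,70],np.array([0,0,-10]))
E
```

```text
t: 16.87
eef_pos: [601.7, 282.6, 90.0]
eef_rot: [-177.1, -1.1, -56.1]
wrist_force: [-6.6, -1.0, -1.3]
gripper_width: 0.448
[-6.63380957 -1.02075894 -1.26755682] 16.8667
62 [0.3 7.5 2.3 3.8]
64 [0.3 4.2 1.2 5.7]
66 [ 0.5  1.  -0.   7.5]
68 [ 0.7 -2.3 -1.2  9.4]
70 [ 1.1 -5.6 -2.4 11.3]
```

View pics/w20.png

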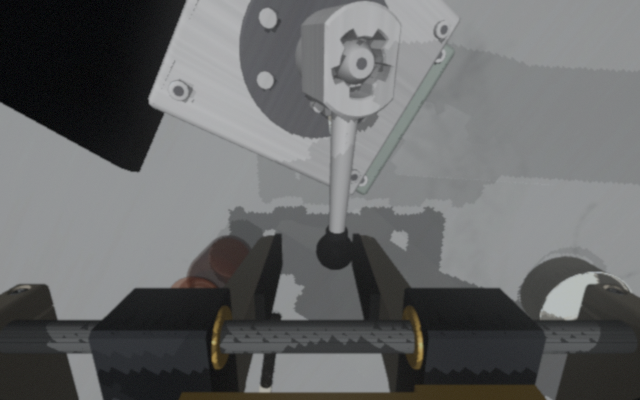

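```bash
python3 -m pendant '[[0.3,-4,-1.2,0],[0.6,-8,-2.4,0],[0.8,-12,-3.4,0],[0.8,-12,-3.4,0],[0.8,-12,-3.4,0]]'; python3 - <<'E'
from arc import *
m,s,p,d=snap("wrist","w21")
print(s["wrist_force"],s["t"],s["eef_pos"])
E
```

```text
t: 17.33
eef_pos: [605.0, 285.4, 90.1]
eef_rot: [-178.1, -0.9, -56.1]
wrist_force: [-15.2, -5.0, -3.5]
gripper_width: 0.451
[-15.22410218  -5.02646065  -3.46940235] 17.3333 [605.00199746 285.37704701  90.13610178]
```

View pics/w21.png

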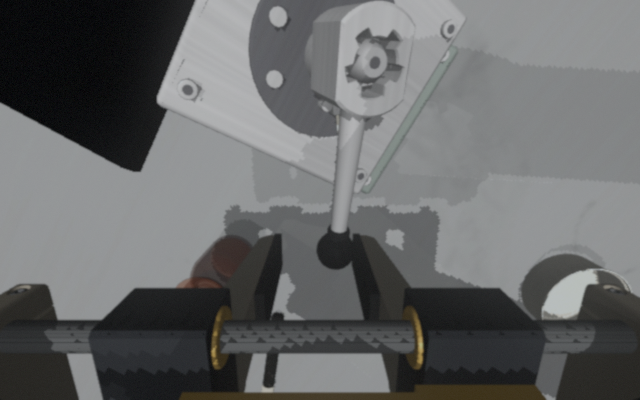

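```bash
python3 -m pendant '[[0,3,0,0],[0,7,0,0],[0,8,0,0],[0,8,0,0]]'; python3 -m pendant '[[0,0,-12,0],[0,0,-30,0],[0,0,-55,0],[0,0,-75,0],[0,0,-85,0],[0,0,-85,0],[0,0,-85,0]]' ; python3 - <<'E'
from arc import *
m,s,p,d=snap("wrist","w22")
print(s["wrist_force"],s["t"],s["eef_pos"])
from seat import *
seat("w22")
E
```

```text
t: 17.72
eef_pos: [599.6, 281.0, 90.8]
eef_rot: [-178.0, -1.0, -56.2]
wrist_force: [-0.9, -0.8, -1.1]
gripper_width: 0.449
t: 18.3
eef_pos: [596.8, 281.1, 176.6]
eef_rot: [-177.9, -1.0, -56.1]
wrist_force: [0.1, -0.7, 0.4]
gripper_width: 0.451
[ 0.09462572 -0.66185018  0.40006124] 18.3 [596.80177217 281.08598522 176.63025734]
plate n [-0.422 -0.031  0.906] 6264 top n [-0.464 -0.022  0.886] 894 c [636.8 193.6 136.9] height of top over plate 48.28 tilt between 2.7
```

View pics/w22.png

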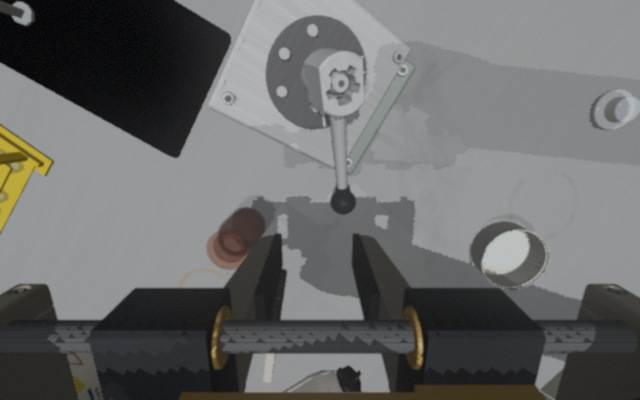

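```bash
python3 - <<'E'
from fit import *
m,s,p,d=load("w22")
g=cv2.resize(p[30:230,230:430],(600,600),interpolation=cv2.INTER_CUBIC);cv2.imwrite("pics/w22z.png",cv2.convertScaleAbs(g,alpha=1.2))
B=onz(m,343,201,91);c=np.array([636.8,193.6,136.9]);X0,Y0,z=axes(np.radians(4.5),0)
r=B-(c-16*z);print(B,r@X0,r@Y0,r@z,np.degrees(np.arctan2(-r@Y0,r@X0)))
for h in(85,88,94,97):
    B=onz(m,343,201,h);r=B-(c-16*z);print(h,r@z,np.degrees(np.arctan2(-r@Y0,r@X0)),np.hypot(r@X0,r@Y0))
E
```

```text
[582.79991342 265.77750513  91.        ] 63.055604852939304 -76.19180393316722 -5.241735047857285 50.389169457825986
85 -10.235351769360362 49.33014551220795 102.1083733908562
88 -7.738543408608823 49.85120536503564 100.49987126803231
94 -2.744926687105745 50.94477433752781 97.30903561198198
97 -0.2481183263541598 51.5187923645178 95.72757434622673
```

View pics/w22z.png

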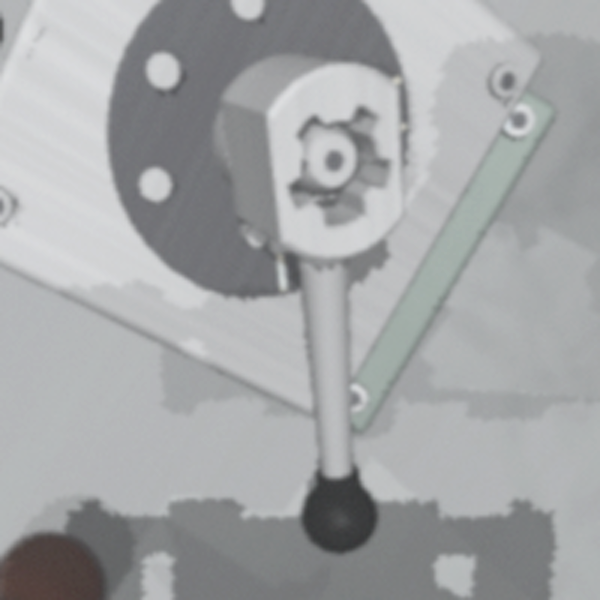

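```bash
python3 - <<'E'
from fit import *
X0,Y0,z=axes(np.radians(4.5),0)
c=np.array([636.8,193.6,136.9])
for n,u,v in [("w19",333.5,249),("w20",334,249.5),("w21",335,250.5),("w22",343,201)]:
    m,s,p,d=load(n);B=onz(m,u,v,91.5);r=B-(c-16*z);print(n,B.round(1),np.degrees(np.arctan2(-r@Y0,r@X0)).round(1))
    g=cv2.resize(p[210:280,270:400],(780,420),interpolation=cv2.INTER_CUBIC);cv2.imwrite(f"pics/{n}b.png",g)
g=np.vstack([cv2.imread(f"pics/{n}b.png")[:, :] for n in("w20","w21")]);cv2.imwrite("pics/cmp.png",cv2.resize(g,(557,600)))
E
```

```text
w19 [586.6 272.5  91.5] 54.5
w20 [591.8 277.5  91.5] 58.3
w21 [594.1 280.5  91.5] 60.2
w22 [582.9 265.7  91.5] 50.5
```

View pics/cmp.png

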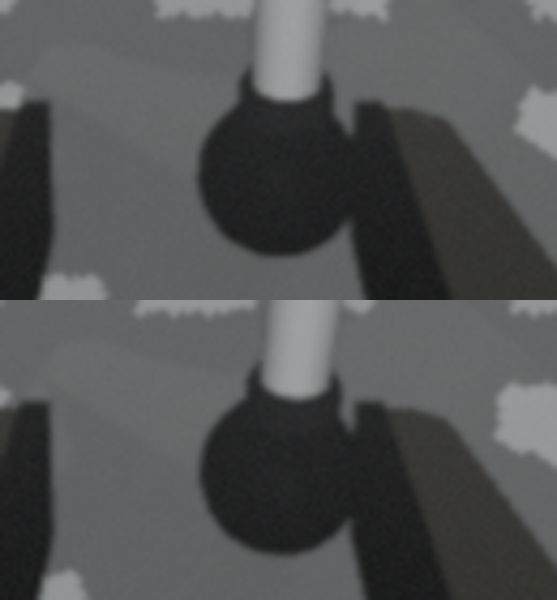

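```bash
python3 - <<'E'
from h import *
s=ctrl.sense();print(s["qpos"].round(1),s["t"]);print(rel((626,210,172)),rel((655,205,175),-130))
E
```

```text
[ -41.4   29.1   17.8   95.4   -9.6   54.9 -166.6] 18.35
(array([75.3, 14.7,  4.2]), None) (array([95.7, -6.7,  2.2]), np.float64(73.85938859910624))
```

```bash
python3 -m pendant '[[25,5,-2,0],[50,10,0,0],[70,14,4,-5],[75,15,4,-10],[75,15,4,-10],[75,15,4,-10]]' ; python3 - <<'E'
from arc import *
m,s,p,d=snap("wrist","w23")
print(s["t"],s["eef_pos"])
u,v=proj(m,(637,194,137)).astype(int);print(u,v)
cv2.imwrite("pics/w23z.png",cv2.convertScaleAbs(cv2.resize(p[max(v-50,0):v+70,u-75:u+75,::-1],(750,600),interpolation=cv2.INTER_CUBIC),alpha=1.4))
E
```

```text
t: 18.85
eef_pos: [625.0, 209.8, 170.8]
eef_rot: [-178.3, -1.2, -46.3]
wrist_force: [0.1, 0.2, 0.5]
gripper_width: 0.447
18.85 [625.02561828 209.83349539 170.7620582 ]
320 199
```

View pics/w23z.png

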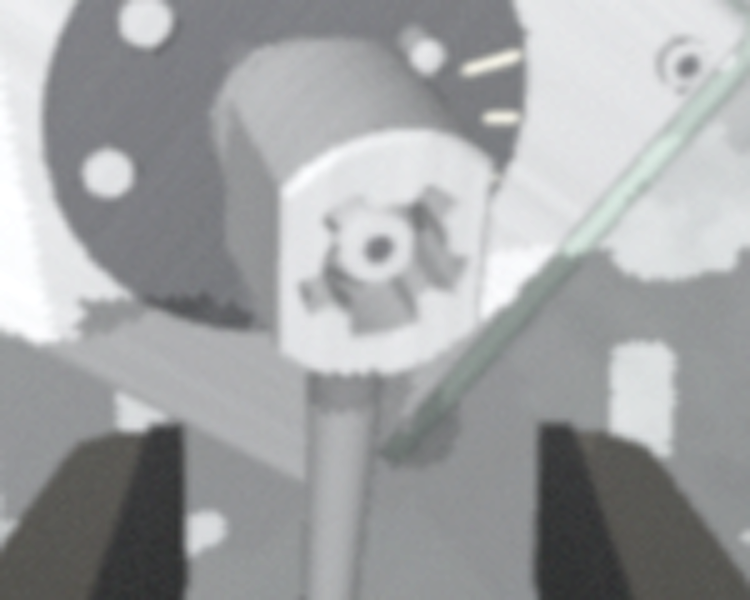

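```bash
python3 -m pendant '[[0,0,-3,-7],[0,0,-3,-14],[0,0,-3,-21],[0,0,-3,-28],[0,0,-3,-35],[0,0,-3,-42],[0,0,-3,-49],[0,0,-3,-56],[0,0,-3,-63],[0,0,-3,-70],[0,0,-3,-77],[0,0,-3,-84],[0,0,-3,-91],[0,0,-3,-98],[0,0,-3,-105],[0,0,-3,-112],[0,0,-3,-119],[0,0,-3,-119]]' 0.6; python3 - <<'E'
from h import *
print(ctrl.sense()["qpos"].round(1),rel((637,227,170),102))
E
```

```text
t: 20.4
eef_pos: [624.0, 212.4, 173.6]
eef_rot: [178.1, -1.0, 73.0]
wrist_force: [-0.3, 0.5, 0.5]
gripper_width: 0.795
[-14.   29.5 -10.9  93.8   7.1  55.3 -44.4] (array([17.7,  8. ,  4.2]), np.float64(-29.006743135356714))
```

```bash
python3 -m pendant '[[5,2,1,-7],[10,4,2,-14],[15,7,3,-21],[17.7,8,4,-29],[17.7,8,4,-29],[17.7,8,4,-29]]'; python3 - <<'E'
from h import *
m,s,p,d=snap("wrist","w24")
print(s["t"],s["eef_pos"],s["eef_rot"])
u,v=proj(m,(637,194,120)).astype(int);print(u,v)
cv2.imwrite("pics/w24z.png",cv2.convertScaleAbs(cv2.resize(p[v-60:v+60,u-75:u+75,::-1],(750,600),interpolation=cv2.INTER_CUBIC),alpha=1.4))
E
```

```text
t: 20.9
eef_pos: [636.5, 227.7, 169.7]
eef_rot: [178.0, 0.0, 101.7]
wrist_force: [-0.3, 0.5, -0.8]
gripper_width: 0.8
20.9 [636.45979314 227.74105708 169.70828211] [1.77965760e+02 2.30287270e-02 1.01725863e+02]
308 261
```

View pics/w24z.png

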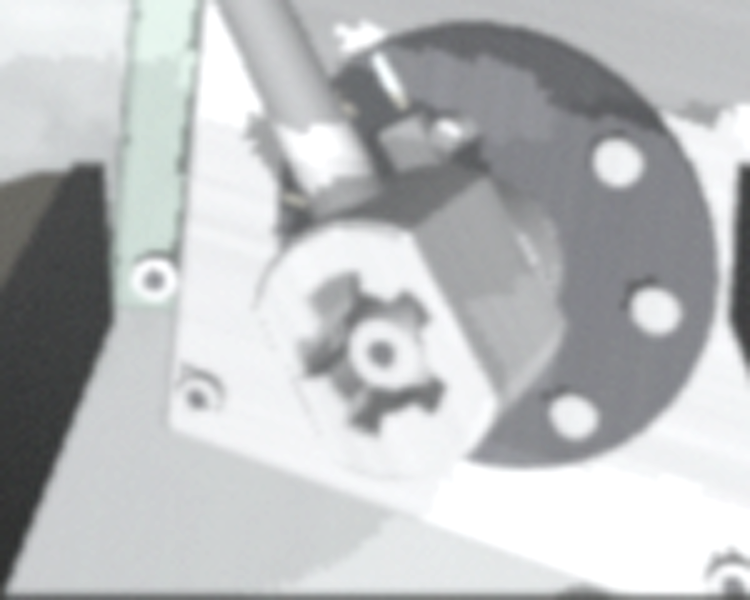

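View pics/w24.png

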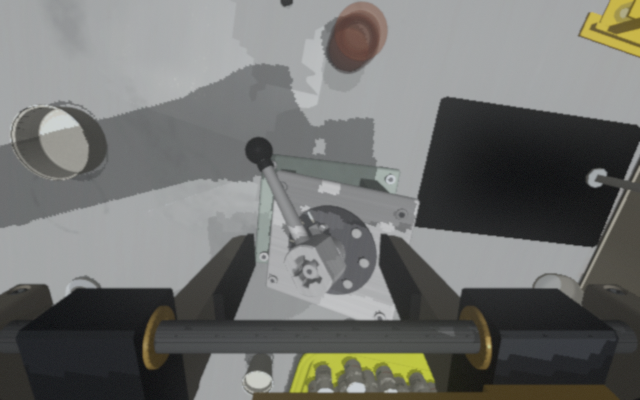

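```bash
python3 - <<'E'
from seat import *
p=cv2.imread("pics/w24.png")
cv2.imwrite("pics/w24y.png",cv2.convertScaleAbs(cv2.resize(p[215:270,305:360],(600,600),interpolation=cv2.INTER_CUBIC),alpha=1.3))
seat("w24")
E
```

```text
plate n [-0.421 -0.032  0.906] 4457 top n [-0.457 -0.021  0.889] 663 c [635.4 195.2 136.5] height of top over plate 48.47 tilt between 2.3
```

View pics/w24y.png

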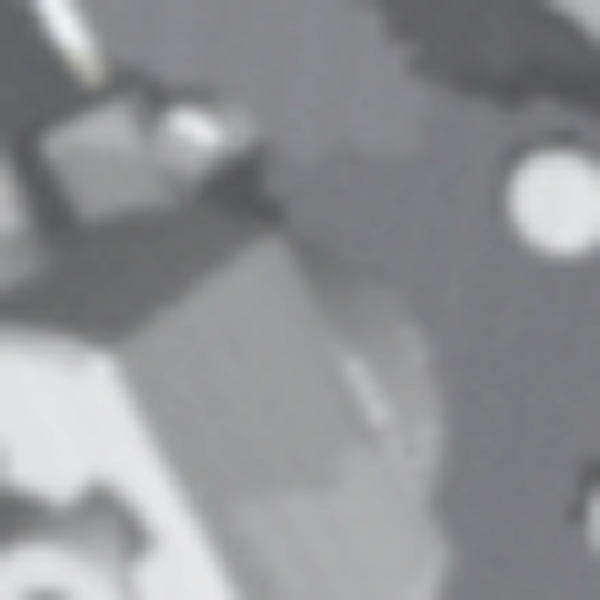

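```bash
python3 -m pendant '[[0,0,-30,0],[0,0,-65,0],[0,0,-90,0],[0,0,-90,0]]'; python3 - <<'E'
from h import *
m,s,p,d=snap("top","t25");print(s["t"],s["wrist_force"])
snap("scene","s25")
from seat import seat
snap("wrist","w25");seat("w25")
E
```

```text
t: 21.28
eef_pos: [635.8, 228.4, 266.7]
eef_rot: [177.4, -0.1, 101.5]
wrist_force: [0.5, 0.5, 0.2]
gripper_width: 0.796
21.2833 [0.52569913 0.47316086 0.23224765]
plate n [-0.421 -0.031  0.906] 2883 top n [-0.449 -0.025  0.893] 313 c [635.8 194.7 136.7] height of top over plate 48.39 tilt between 1.8
```

View pics/t25.png

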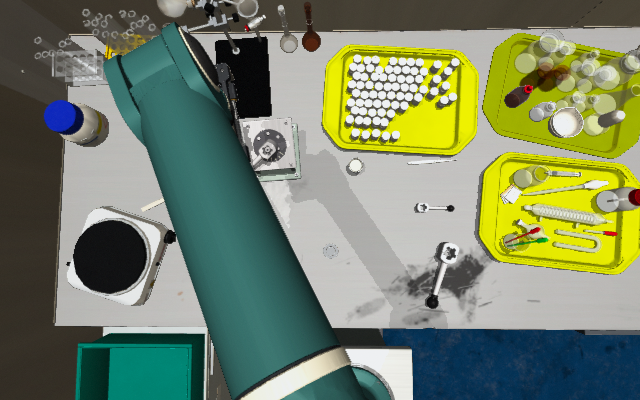

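View pics/w25.png

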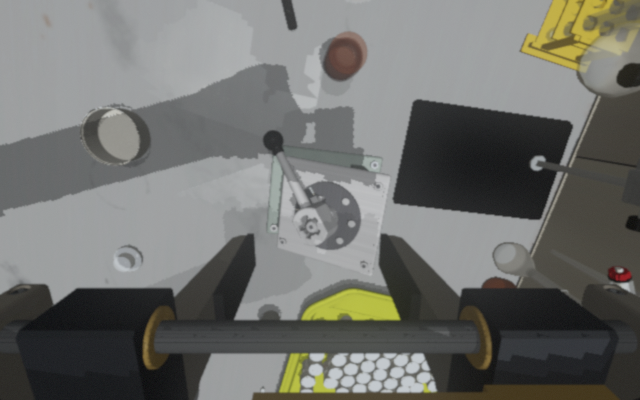

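```bash
python3 -m pendant '[[0,0,0,0],[0,0,0,0]]'; python3 -c "
from bench import ctrl
print(ctrl.hand_in())"
```

```text
t: 21.6
eef_pos: [632.0, 226.2, 257.6]
eef_rot: [178.2, 0.1, 101.5]
wrist_force: [0.6, -0.0, -0.0]
gripper_width: 0.798
the job is handed in; nothing more can be done
None
```

The middle-sized lever is on the spindle, pushed home and swung clockwise to the stop. I let go, backed the gripper off and handed the job in at 21.6 s.

**How it went:** I held the hub across its flats and tilted it to the spindle's lean by pressing it against the spindle's nose. I then pushed it home and opened the gripper. The swing was made with the fingers either side of the ball.

**Last checks:**
- **Seating:** the hub's top measured 48.3–48.5 mm above the plate, against 48.0 mm nominal.
- **Stop:** the dog was seen touching the left stop pin. The lever itself measured about 50.4° after release, against 51.6° at the stop. It read up to 60° while I pushed and fell back about 10° when released, which I take to be play in the splines.
- **Other things:** the sample cup, stopper and tweezers sit where they were in the first overhead picture. The tin and bottle were hidden by the arm there and looked upright and undisturbed in the wrist picture; I did not measure them. Nothing was touching the robot at hand-in.

**Not exact:** the hub rests about 2–2.5° off square to the plate, within the spline clearance. It read much the same right after I first released it. I think the arm's weight causes it, so I did not press it again.

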